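# Set the tea carafes to steep

## Task

Tea has just been made in the blue carafes, so get them ready for the table: lay one cork mat from the stack flat on the serving tray for each carafe, stand each carafe in the middle of its own mat, and close it with a stopper pushed fully home, its head flat on the rim. When all are closed, press the timer's red start button fully down and let it go. Keep the carafes upright all the time so that none spills, leave the mats you do not need in their stack, and do not disturb the mug or the tea tin.

Things in the scene. Friction and masses are not known exactly. Their poses are not given: they have to be found in the camera images.
- tray: Rectangular dark wooden serving tray fixed on the worktop, 168 x 372 x 22 mm outside, long side along its y axis, walls 8 mm thick; origin at the centre of its underside.
- tray_in (a point): Centre of the tray's flat inner floor, on its surface; axes as the tray's. The floor is 152 mm (x) by 356 mm (y); it has room for three mats side by side, long sides along the tray's y, 118 mm from centre to centre.
- start (a joint): The timer's start button: 0 = up, 0.006 m = fully down; a spring returns it, fully down takes 5 N.
- start_top (a point): Centre of the top of the red round start button (28 mm across, pressed straight down) on the white kitchen timer, a flat case 74 x 86 x 24 mm fixed on the worktop; the button is the highest part of the timer.
- carafe_a: Blue stoneware carafe, standing upright, about 0.35 to 0.55 kg; 170 mm tall, foot 62 mm across, belly 84 mm across at 50 mm height, straight round neck 59 mm across outside from 112 mm height up to the rim; open at the top, bore 52 mm across and 58 mm deep. Origin at the centre of its underside, z up. One of the three carafes may be absent.
- carafe_a_rim (a point): Centre of that carafe's mouth, level with the top of the rim, 170 mm above its origin.
- carafe_b: Blue stoneware carafe, standing upright, about 0.35 to 0.55 kg; 170 mm tall, foot 62 mm across, belly 84 mm across at 50 mm height, straight round neck 59 mm across outside from 112 mm height up to the rim; open at the top, bore 52 mm across and 58 mm deep. Origin at the centre of its underside, z up. One of the three carafes may be absent.
- carafe_b_rim (a point): Centre of that carafe's mouth, level with the top of the rim, 170 mm above its origin.
- carafe_c: Blue stoneware carafe, standing upright, about 0.35 to 0.55 kg; 170 mm tall, foot 62 mm across, belly 84 mm across at 50 mm height, straight round neck 59 mm across outside from 112 mm height up to the rim; open at the top, bore 52 mm across and 58 mm deep. Origin at the centre of its underside, z up. One of the three carafes may be absent.
- carafe_c_rim (a point): Centre of that carafe's mouth, level with the top of the rim, 170 mm above its origin.
- stopper_a: Stopper, 36 mm tall, 65 g: a tapered black rubber plug (44 mm across at its foot, 49 mm at its top, 22 mm long) under a pale beech head 64 mm across and 14 mm high. It stands on the foot of its plug; origin at the centre of that foot, z up towards the head. All stoppers fit all carafes.
- stopper_a_seat (a point): Centre of the underside of that stopper's head (22 mm above its origin): it meets the centre of a carafe's rim when the stopper is home.
- stopper_b: Stopper, 36 mm tall, 65 g: a tapered black rubber plug (44 mm across at its foot, 49 mm at its top, 22 mm long) under a pale beech head 64 mm across and 14 mm high. It stands on the foot of its plug; origin at the centre of that foot, z up towards the head. All stoppers fit all carafes.
- stopper_b_seat (a point): Centre of the underside of that stopper's head (22 mm above its origin): it meets the centre of a carafe's rim when the stopper is home.
- stopper_c: Stopper, 36 mm tall, 65 g: a tapered black rubber plug (44 mm across at its foot, 49 mm at its top, 22 mm long) under a pale beech head 64 mm across and 14 mm high. It stands on the foot of its plug; origin at the centre of that foot, z up towards the head. All stoppers fit all carafes.
- stopper_c_seat (a point): Centre of the underside of that stopper's head (22 mm above its origin): it meets the centre of a carafe's rim when the stopper is home.
- mat_0: Brown cork mat, 70 mm (x) by 100 mm (y) by 12 mm thick, 50 g; origin at the centre of its underside. The five mats start in one stack, mat_0 at the bottom, mat_4 on top.
- mat_1: Brown cork mat, 70 mm (x) by 100 mm (y) by 12 mm thick, 50 g; origin at the centre of its underside. The five mats start in one stack, mat_0 at the bottom, mat_4 on top.
- mat_2: Brown cork mat, 70 mm (x) by 100 mm (y) by 12 mm thick, 50 g; origin at the centre of its underside. The five mats start in one stack, mat_0 at the bottom, mat_4 on top.
- mat_3: Brown cork mat, 70 mm (x) by 100 mm (y) by 12 mm thick, 50 g; origin at the centre of its underside. The five mats start in one stack, mat_0 at the bottom, mat_4 on top.
- mat_4: Brown cork mat, 70 mm (x) by 100 mm (y) by 12 mm thick, 50 g; origin at the centre of its underside. The five mats start in one stack, mat_0 at the bottom, mat_4 on top.
- mug: White mug, 80 mm across, 90 mm high, with a handle; bystander. Origin at the centre of its underside.
- tea_tin: Round tin with a green band, 68 mm across, 110 mm high; bystander. Origin at the centre of its underside.
There are look-alikes about, which are no part of the job. What is shaped like the stopper_b but pink is not meant.

How it is judged:
By the outcome, as a careful person would: the job done as asked, in the order asked, and still so for the second after the job is handed in, with the robot touching nothing.
Of carafe_a, carafe_b, carafe_c only 2 to 3 are there at a start; the rules pass over those that are not, and their reading is None.
At some moment in a run one of stopper_a, stopper_b, stopper_c may be knocked a few centimetres aside while the robot is not near it.
It also fails if it takes over 210 s, if anything falls off the work surface, if the arm or the gripper's body presses on something with over 40 N, if the wrist force passes 120 N, or if a joint passes its speed limit or range.

## Robot

A 6-joint arm with a two-finger parallel gripper is mounted at the origin on the work surface. World frame = base frame: x ahead of the robot, y to its left, z up, the work surface at z = 0. Lengths are in m, angles in rad, forces in N, time in s.
With the tool pointing down it reaches from about 0.35 to 0.8 m from the base axis. Payload 7.3 kg.
Tool frame: the origin (TCP) lies on the centre line of the jaws, within the pads' length; the fingertips stand 22 mm ahead of it and the grasp point (between the pads) lies 3 mm ahead of it (env.tip_reach is the distance from the TCP to the fingertips, in m); z points along the fingers, y is the line along which they close (so a half turn about z gives the same grasp; the last joint's range is limited). The gripper opens to 85 mm and grips with 20 to 120 N. Pads are 22 mm wide; open, the fingers measure 114 mm over their backs; the gripper's body (76 mm by 85 mm) begins 54 mm behind the grasp point. The pads swing forward as they close: fully open they stand 13 mm farther back than shut.
Start: joints at [1.118, 0.342, 1.524, -0, 1.275, -0.146], TCP at [0.159, 0.501, 0.253] pointing down, gripper open.
Joint ranges: [-2.53, 2.53], [-0.77, 2.02], [0.04, 2.7], [-1, 4.14], [0.28, 2.66], [-3.11, 3.11]. Speed limits (rad/s): [2.57, 2.57, 3.14, 3.14, 3.14, 3.14].

## Interface

Orientations are given as [roll, pitch, yaw] about the fixed x, y, z axes, in that order (R = Rz(yaw) Ry(pitch) Rx(roll)).
In Python, from station import env gives the robot as it stands.
- The arm moves only by the shell command python3 -m crank 'ROWS' [OPENING] [FORCE]. ROWS is JSON, a list of rows, each an object of numbers: "tx", "ty", "tz": the shift along the tool's x, y, z in cm; "ax", "ay", "az": the turn, a rotation vector about the tool's x, y, z in degrees. In form: [{"tx": .., "ty": .., "tz": .., "ax": .., "ay": .., "az": ..}, ...]. A call has 1 to 20 rows; each row is the pose to reach, as a shift and turn from the pose commanded when the call began, along the tool's axes at that moment; what a row does not reach only later rows make up. A row lasts 1/8 s, in which the tool goes at most 62.5 mm and 10.7 degrees, less where a joint would pass 70% of its speed; a pose out of reach is approached as far as the arm can. A call with a gripper value outside its range is refused whole. OPENING is the finger opening in cm, from 0 to 8.54, set as the call begins (- or left out, the last holds). The fingers move at their own pace and stop on an object; FORCE is the grip in N (left out, the last holds). Time passes only in rows, so rows that repeat a pose let the fingers close. It gives the time, the measured TCP pose, the force, the opening and the grip force at its end, in the units of the state.
- env.sense(): the state, without advancing time (a new reading comes with each control period).
- env.capture(name): name is "scene" or "top"; returns a dict with "pixels" (384x512x3 uint8, red, green, blue), "K" (3x3 intrinsics, pixels), "rvec" (rotation vector, rad) and "tvec" (3), from world to camera coordinates, as OpenCV has them. Camera axes: x right, y down, z forward; pixel columns grow to the right and rows downward; lengths in m; the calibration is good to about 2 mm. A picture is of the moment at which its call begins. There is no depth.
- env.sign_off(): hands the job in; it is judged then, once.
The state is a dict: "time_s": time; "joint_positions": joint angles; "dq": joint speeds; "joint_torque": joint torques, N m; "eef_pos": TCP position; "tool_rot": TCP orientation; "contact_force": force on the tool from outside, world axes, zero at the start; "moment": the same for the moment, N m; "opening": opening from 0.0 (shut) to 1.0 (fully open); "grip_force": force on a finger pad.
Only numpy, scipy, OpenCV 4.12 (cv2) and the standard library are available. Lean on these libraries where they do the work, as an engineer would, in place of code of your own. Each camera call takes 0.05 s, during which the arm holds its last target. There are 200 camera calls.

## Working session

There is one attempt and no reset: what is moved stays moved. The work goes in short steps, Python scripts to look and compute and a shell command to move; the robot and the scene stay as the last step left them, time stands still between calls to the robot, and variables do not carry over. Pictures are saved under pics/ and viewed, at most 14 in all, crops included, and the job is handed in when it is done.

```bash
ls; mkdir -p pics; cat > h.py <<'E'
import numpy as np, cv2
from station import env
from scipy.spatial.transform import Rotation as Rn
def cap(n):
    c=env.capture(n); c['R']=cv2.Rodrigues(np.array(c['rvec'],float))[0]; c['t']=np.array(c['tvec'],float).ravel(); c['K']=np.array(c['K'],float); return c
def ray(c,u,v,z):
    d=c['R'].T@np.linalg.inv(c['K'])@np.array([u,v,1.]); o=-c['R'].T@c['t']
    return o+d*(z-o[2])/d[2]
def proj(c,p):
    q=c['K']@(c['R']@np.array(p,float)+c['t']); return q[:2]/q[2]
def save(c,f): cv2.imwrite('pics/'+f,cv2.cvtColor(np.array(c['pixels']),cv2.COLOR_RGB2BGR))
E
python3 - <<'E'
from h import *
for n in('scene','top'):
    c=cap(n); save(c,n+'0.png'); print(n,-c['R'].T@c['t'],c['K'][0,0],c['R'].round(2).tolist())
s=env.sense(); print(s); print(env.tip_reach)
E
```

```text
pics
scene [ 1.03659085 -0.66645682  0.70954611] 350.3135003985018 [[0.77, 0.64, -0.02], [0.35, -0.45, -0.82], [-0.54, 0.62, -0.57]]
top [0.30692545 0.00155104 1.51712357] 484.3720850843211 [[0.03, -1.0, 0.03], [-0.99, -0.03, -0.11], [0.11, -0.02, -0.99]]
{'time_s': 0.1, 'joint_positions': array([ 1.11800996e+00,  3.42658689e-01,  1.52490874e+00,  2.39012786e-05,
        1.27536882e+00, -1.45965406e-01]), 'dq': array([ 0.00129646, -0.00195191, -0.00208782, -0.00181583, -0.00031033,
        0.00037308]), 'joint_torque': array([ 2.74860155e-03, -4.34449768e+01, -2.46485764e+01,  1.49936545e-05,
        4.79763330e-03,  1.96288340e-05]), 'eef_pos': array([0.15838291, 0.500213  , 0.25269695]), 'tool_rot': array([-3.14026667e+00, -2.18036521e-04,  2.83476458e+00]), 'contact_force': array([ 0.22155503, -0.38690096,  0.34399273]), 'moment': array([-0.04860886, -0.00736736,  0.00540809]), 'grip_force': 0.0, 'opening': 1.00153029335419}
0.022
```

View pics/scene0.png

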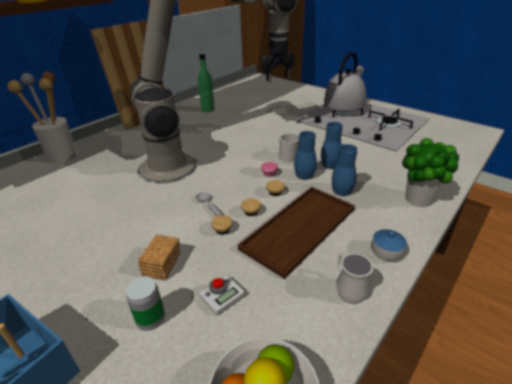

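View pics/top0.png

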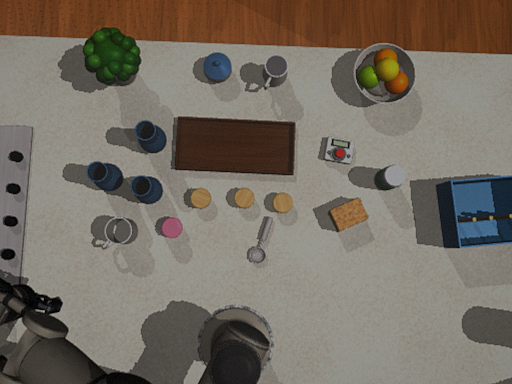

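Both views show three blue carafes, with rims at top-view (147,130), (98,170) and (140,184). The beech stoppers are at (201,198), (244,198) and (282,202), and the pink look-alike is at (172,227). The tray is at (235,146), the mat stack at (349,214), the timer button at (340,153), the tin at (391,177) and the mug at (118,230). The other blue thing is the bowl with a lid at (217,67), and there is a second grey mug at (275,70).

```bash
cat >> h.py <<'E'
def blobs(c,lo,hi,amin=40):
    hsv=cv2.cvtColor(np.array(c['pixels']),cv2.COLOR_RGB2HSV)
    m=cv2.inRange(hsv,np.array(lo),np.array(hi)); n,l,s,ce=cv2.connectedComponentsWithStats(m)
    out=[]
    for i in range(1,n):
        if s[i,4]>=amin:
            cn=max(cv2.findContours((l==i).astype(np.uint8),0,1)[0],key=cv2.contourArea)
            out.append((s[i,4],ce[i],cv2.minAreaRect(cn),cn))
    return out
E
python3 - <<'E'
from h import *
for n,pts in(('scene',dict(stop=(222,223),pink=(270,167),mat=(160,243),tray=(290,235),car=(345,180),rimin=(347,150),but=(218,284))),('top',dict(stop=(244,197),pink=(172,226),mat=(349,212),tray=(235,146),rimin=(147,130),but=(340,153)))):
    c=cap(n); h=cv2.cvtColor(np.array(c['pixels']),cv2.COLOR_RGB2HSV)
    print(n,{k:h[v-1:v+2,u-1:u+2].reshape(-1,3).mean(0).astype(int).tolist() for k,(u,v) in pts.items()})
    im=cv2.cvtColor(np.array(c['pixels']),cv2.COLOR_RGB2BGR)
    if n=='top': cv2.imwrite('pics/t1.png',cv2.resize(im[105:250,75:305],None,fx=3.4,fy=3.4,interpolation=cv2.INTER_CUBIC))
    for nm,lo,hi in(('beech/mat',(8,90,100),(28,255,255)),('red',(0,150,120),(6,255,255)),('dark',(0,80,20),(20,255,99))):
        for a,ce,r,_ in blobs(c,lo,hi): print(nm,a,ce.round(1),np.round(r[1],1),round(r[2]))
E
```

```text
scene {'stop': [18, 136, 159], 'pink': [171, 124, 171], 'mat': [15, 153, 154], 'tray': [12, 189, 67], 'car': [104, 142, 92], 'rimin': [104, 145, 84], 'but': [1, 252, 163]}
beech/mat 166 [275.  185.7] [11. 17.] 90
beech/mat 11698 [476.7 307.5] [200. 102.] 90
beech/mat 203 [250.4 205. ] [12. 19.] 90
beech/mat 251 [221.4 222.5] [15.2 19.7] 63
beech/mat 1048 [156.3 256.1] [30.9 45.7] 18
beech/mat 846 [256.7 372.7] [25. 62.] 90
red 75 [217.  282.6] [ 8. 10.] 90
dark 864 [41.3  5.2] [ 13.2 113. ] 83
dark 2316 [241.7  26.1] [73. 90.] 90
dark 1141 [293.2  43.9] [30.4 81.2] 3
dark 3279 [122.   63.8] [105.3  54.7] 71
dark 337 [48.6 91.3] [51.3 13.4] 87
dark 213 [21.8 96.5] [53.4 10.8] 48
dark 4934 [295.2 230.8] [ 55.1 112.4] 46
dark 7332 [426.1 300.7] [ 43.8 221.8] 30
dark 268 [171.  259.6] [ 9.5 37.5] 28
dark 197 [ 10.7 340.6] [34.7  7.8] 56
top {'stop': [18, 131, 150], 'pink': [170, 114, 150], 'mat': [15, 145, 136], 'tray': [10, 152, 59], 'rimin': [28, 20, 29], 'but': [1, 199, 152]}
beech/mat 1268 [19.8 17. ] [35. 42.] 90
beech/mat 9607 [183.  21.] [ 46. 285.] 90
beech/mat 271 [362.5  26.4] 
[... 397 characters left out ...]
mat 315 [243.7 197.6] [19. 19.] 90
beech/mat 309 [282.3 202.5] [19. 19.] 90
beech/mat 736 [348.9 213.8] [23.4 32.1] 66
red 52 [339.8 152.6] [7. 7.] 90
dark 130 [41.9 14.6] [35.  6.] 90
dark 642 [283.2  13.5] [35. 38.] 90
dark 324 [312.2  18.6] [41. 14.] 90
dark 1204 [339.9  18.5] [47. 39.] 90
dark 144 [366.5  21.7] [45.4  5.3] 83
dark 1492 [394.8  22.6] [50. 47.] 90
dark 2388 [448.9  24.2] [52. 62.] 90
dark 1622 [495.6  25.3] [53. 36.] 90
dark 50 [161.2  18.9] [ 2.  29.1] 4
dark 76 [52.8 24.7] [24.  7.] 90
dark 69 [376.8  57.2] [ 5.7 19. ] 18
dark 117 [390.9  87.6] [22.1 12.3] 30
dark 6166 [234.5 145.6] [118.5  52.7] 3
dark 55 [332.9 220. ] [23.1  4.5] 71
dark 42 [500.6 216.6] [ 2.7 16.1] 85
```

View pics/t1.png

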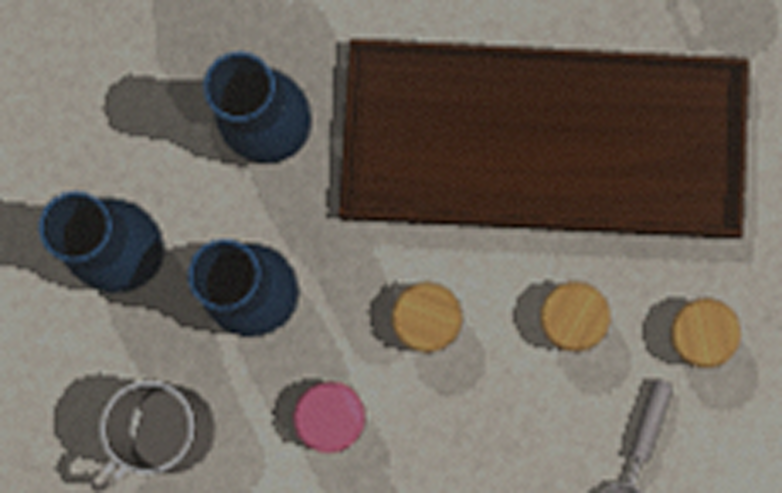

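The crop confirms the choice. The three beech heads are at full-image (201,198), (244,198) and (282,202), with the pink one left out at (172,227). The three open carafe mouths are at about (145,130), (97,171) and (141,185). Next I compute the positions.

```bash
cat >> h.py <<'E'
def tri(c1,p1,c2,p2):
    P=[c['K']@np.c_[c['R'],c['t']] for c in(c1,c2)]
    x=cv2.triangulatePoints(P[0],P[1],np.array(p1,float).reshape(2,1),np.array(p2,float).reshape(2,1)); return (x[:3]/x[3]).ravel()
def near(bl,u,v): return min(bl,key=lambda b:np.hypot(b[1][0]-u,b[1][1]-v))
BE=((8,90,100),(28,255,255))
E
python3 - <<'E'
from h import *
s,t=cap('scene'),cap('top')
bs,bt=blobs(s,*BE),blobs(t,*BE)
for a,b in zip([(275,186),(250,205),(221,222)],[(200,198),(244,198),(282,202)]):
    A,B=near(bs,*a),near(bt,*b); print('stopper top',ray(t,*B[1],.036).round(4), 'tri',tri(s,A[1],t,B[1]).round(4))
B=near(bt,349,214); bx=cv2.boxPoints(B[2]); w=np.array([ray(t,*p,.06) for p in bx]); print('mat',w.round(4).tolist(),w.mean(0).round(4),ray(t,*B[1],.06).round(4)); 
e=w[1:]-w[:-1]; print([(np.linalg.norm(q).round(4),np.degrees(np.arctan2(q[1],q[0])).round(1)) for q in e])
B=near(blobs(t,(0,80,20),(20,255,99)),234,146); w=np.array([ray(t,*p,.022) for p in cv2.boxPoints(B[2])]); print('tray',w.round(4).tolist(),w.mean(0).round(4))
e=w[1:]-w[:-1]; print([(np.linalg.norm(q).round(4),np.degrees(np.arctan2(q[1],q[0])).round(1)) for q in e])
R=((0,150,120),(6,255,255)); print('button',tri(s,near(blobs(s,*R),217,283)[1],t,near(blobs(t,*R),340,153)[1]).round(4), ray(t,*near(blobs(t,*R),340,153)[1],.03).round(4))
# carafe mouths
g=cv2.cvtColor(np.array(t['pixels']),cv2.COLOR_RGB2HSV)
for u,v in[(145,130),(97,171),(141,185)]:
    r=g[v-14:v+15,u-14:u+15]; m=((r[...,1]<110)&(r[...,2]<50)).astype(np.uint8)
    n,l,st,ce=cv2.connectedComponentsWithStats(m); k=1+np.argmin(np.hypot(*(ce[1:]-14).T)); cn=max(cv2.findContours((l==k).astype(np.uint8),0,1)[0],key=cv2.contourArea)
    e=cv2.fitEllipse(cv2.convexHull(cn)); p=np.array(e[0])+[u-14,v-14]
    print('carafe',st[k,4],p.round(1),np.round(e[1],1),ray(t,*p,.17).round(4),'scene',proj(s,ray(t,*p,.17)).round(1))
E
```

```text
stopper top [0.4363 0.1196 0.036 ] tri [0.4375 0.1207 0.0296]
stopper top [ 0.4414 -0.0135  0.036 ] tri [ 0.4424 -0.0131  0.0298]
stopper top [ 0.4299 -0.1324  0.036 ] tri [ 0.4308 -0.1323  0.0304]
mat [[0.4108, -0.274, 0.06], [0.4531, -0.3628, 0.06], [0.3891, -0.3919, 0.06], [0.3474, -0.3034, 0.06]] [ 0.4001 -0.333   0.06  ] [ 0.4001 -0.333   0.06  ]
[(np.float64(0.0983), np.float64(-64.5)), (np.float64(0.0703), np.float64(-155.5)), (np.float64(0.0979), np.float64(115.3))]
tray [[0.5253, 0.2044, 0.022], [0.6928, 0.2042, 0.022], [0.6877, -0.1691, 0.022], [0.5194, -0.1642, 0.022]] [0.6063 0.0188 0.022 ]
[(np.float64(0.1675), np.float64(-0.1)), (np.float64(0.3733), np.float64(-90.8)), (np.float64(0.1684), np.float64(178.4))]
button [ 0.5905 -0.3067  0.0427] [ 0.5926 -0.3097  0.03  ]
carafe 207 [144.9 129.8] [16.6 17.2] [0.6123 0.2725 0.17  ] scene [347.2 147.6]
carafe 191 [ 96.7 171.2] [16.5 18. ] [0.4903 0.3998 0.17  ] scene [333.6 124.4]
carafe 229 [140.5 185.4] [17.2 17.5] [0.4543 0.2763 0.17  ] scene [306.3 133.8]
```

```bash
cat >> h.py <<'E'
def go(*wps):
    "offsets (cm,deg) in present tool axes to world waypoints x,y,z(TCP),psi(deg)"
    s=env.sense(); p=np.array(s['eef_pos']); q=s['tool_rot']; R=Rn.from_euler('xyz',q).as_matrix(); R=Rn.from_euler('xyz',[np.pi,0,q[2]]).as_matrix()
    print('now',p.round(4),'psi',np.degrees(q[2]).round(1),'t',round(s['time_s'],1),'F',np.round(s['contact_force'],1),'op',round(s['opening'],3))
    for x,y,z,psi in wps:
        d=R.T@(np.array([x,y,z])-p)*100; a=np.degrees(q[2])-psi; a=(a+180)%360-180
        print('tx %.2f ty %.2f tz %.2f az %.1f'%(*d,a))
E
python3 -c "
from h import *
go((.42,.25,.27,140),(.40,-.215,.10,115))"
```

```text
now [0.1585 0.5004 0.2531] psi 162.4 t 0.3 F [-1.1  0.4  0.1] op 1.003
tx -32.49 ty -15.98 tz -1.69 az 22.4
tx -44.63 ty -60.91 tz 15.31 az 47.4
```

```bash
python3 -m crank '[{"tx":-32.5,"ty":-16,"tz":-1.7,"az":22},{"tx":-32.5,"ty":-16,"tz":-1.7,"az":22},{"tx":-32.5,"ty":-16,"tz":-1.7,"az":22},{"tx":-32.5,"ty":-16,"tz":-1.7,"az":22},{"tx":-32.5,"ty":-16,"tz":-1.7,"az":22},{"tx":-32.5,"ty":-16,"tz":-1.7,"az":22},{"tx":-44.6,"ty":-60.9,"tz":0,"az":47.4},{"tx":-44.6,"ty":-60.9,"tz":0,"az":47.4},{"tx":-44.6,"ty":-60.9,"tz":0,"az":47.4},{"tx":-44.6,"ty":-60.9,"tz":0,"az":47.4},{"tx":-44.6,"ty":-60.9,"tz":0,"az":47.4},{"tx":-44.6,"ty":-60.9,"tz":0,"az":47.4},{"tx":-44.6,"ty":-60.9,"tz":0,"az":47.4},{"tx":-44.6,"ty":-60.9,"tz":0,"az":47.4},{"tx":-44.6,"ty":-60.9,"tz":0,"az":47.4},{"tx":-44.6,"ty":-60.9,"tz":10,"az":47.4},{"tx":-44.6,"ty":-60.9,"tz":15.3,"az":47.4},{"tx":-44.6,"ty":-60.9,"tz":15.3,"az":47.4},{"tx":-44.6,"ty":-60.9,"tz":15.3,"az":47.4},{"tx":-44.6,"ty":-60.9,"tz":15.3,"az":47.4}]' 7.0 40
python3 -c "
from h import *
go((.40,-.215,.03,115))"
```

```text
now [0.1585 0.5004 0.2531] psi 162.4 t 0.3 F [-1.1  0.4  0.1] op 1.003
tx -44.63 ty -60.91 tz 22.31 az 47.4invalid input at $[0]: expected keys tx, ty, tz, ax, ay, az
```

```bash
python3 -m crank '[{"tx":-32.5,"ty":-16,"tz":-1.7,"ax":0,"ay":0,"az":22},{"tx":-32.5,"ty":-16,"tz":-1.7,"ax":0,"ay":0,"az":22},{"tx":-32.5,"ty":-16,"tz":-1.7,"ax":0,"ay":0,"az":22},{"tx":-32.5,"ty":-16,"tz":-1.7,"ax":0,"ay":0,"az":22},{"tx":-32.5,"ty":-16,"tz":-1.7,"ax":0,"ay":0,"az":22},{"tx":-32.5,"ty":-16,"tz":-1.7,"ax":0,"ay":0,"az":22},{"tx":-44.6,"ty":-60.9,"tz":0,"ax":0,"ay":0,"az":47.4},{"tx":-44.6,"ty":-60.9,"tz":0,"ax":0,"ay":0,"az":47.4},{"tx":-44.6,"ty":-60.9,"tz":0,"ax":0,"ay":0,"az":47.4},{"tx":-44.6,"ty":-60.9,"tz":0,"ax":0,"ay":0,"az":47.4},{"tx":-44.6,"ty":-60.9,"tz":0,"ax":0,"ay":0,"az":47.4},{"tx":-44.6,"ty":-60.9,"tz":0,"ax":0,"ay":0,"az":47.4},{"tx":-44.6,"ty":-60.9,"tz":0,"ax":0,"ay":0,"az":47.4},{"tx":-44.6,"ty":-60.9,"tz":0,"ax":0,"ay":0,"az":47.4},{"tx":-44.6,"ty":-60.9,"tz":0,"ax":0,"ay":0,"az":47.4},{"tx":-44.6,"ty":-60.9,"tz":10,"ax":0,"ay":0,"az":47.4},{"tx":-44.6,"ty":-60.9,"tz":15.3,"ax":0,"ay":0,"az":47.4},{"tx":-44.6,"ty":-60.9,"tz":15.3,"ax":0,"ay":0,"az":47.4},{"tx":-44.6,"ty":-60.9,"tz":15.3,"ax":0,"ay":0,"az":47.4},{"tx":-44.6,"ty":-60.9,"tz":15.3,"ax":0,"ay":0,"az":47.4}]' 7.0 40
python3 -c "
from h import *
go((.40,-.215,.03,115))"
```

```text
time_s: 2.8
eef_pos: [0.4007, -0.2146, 0.1016]
tool_rot: [3.14, 0.002, 2.008]
contact_force: [0.0, 0.5, -0.4]
opening: 0.816
grip_force: 0.0
now [ 0.4007 -0.2146  0.1016] psi 115.1 t 2.8 F [ 0.   0.5 -0.4] op 0.816
tx -0.01 ty -0.08 tz 7.16 az 0.1
```

```bash
python3 -m crank '[{"tx":0,"ty":0,"tz":4,"ax":0,"ay":0,"az":0},{"tx":0,"ty":0,"tz":7.2,"ax":0,"ay":0,"az":0},{"tx":0,"ty":0,"tz":7.7,"ax":0,"ay":0,"az":0},{"tx":0,"ty":0,"tz":7.7,"ax":0,"ay":0,"az":0},{"tx":0,"ty":0,"tz":7.7,"ax":0,"ay":0,"az":0}]' | grep -E "eef|force"
for i in 1 2 3; do python3 -m crank '[{"tx":0,"ty":0,"tz":0.2,"ax":0,"ay":0,"az":0},{"tx":0,"ty":0,"tz":0.2,"ax":0,"ay":0,"az":0}]' | grep -E "eef|contact"; done
```

```text
eef_pos: [0.4007, -0.2154, 0.0248]
contact_force: [0.1, 0.1, 1.0]
grip_force: 0.0
eef_pos: [0.3999, -0.2148, 0.0216]
contact_force: [-0.0, 0.5, 0.1]
eef_pos: [0.3997, -0.2147, 0.0191]
contact_force: [-0.1, -0.3, -0.9]
eef_pos: [0.3997, -0.2147, 0.0171]
contact_force: [-0.7, 0.2, 0.6]
```

```bash

for i in 1 2 3 4; do python3 -m crank '[{"tx":0,"ty":0,"tz":0.15,"ax":0,"ay":0,"az":0},{"tx":0,"ty":0,"tz":0.15,"ax":0,"ay":0,"az":0}]' | grep -E "eef|contact"; done
```

```text
eef_pos: [0.3997, -0.2147, 0.0157]
contact_force: [0.6, -0.9, -0.1]
eef_pos: [0.3998, -0.2148, 0.0143]
contact_force: [0.5, -0.4, 1.5]
eef_pos: [0.3999, -0.2148, 0.0142]
contact_force: [-2.8, 2.6, 20.8]
eef_pos: [0.3999, -0.2148, 0.0141]
contact_force: [-8.3, 5.4, 39.8]
```

```bash
python3 -m crank '[{"tx":0,"ty":0,"tz":-6,"ax":0,"ay":0,"az":0},{"tx":0,"ty":0,"tz":-11,"ax":0,"ay":0,"az":0},{"tx":0,"ty":0,"tz":-11,"ax":0,"ay":0,"az":0},{"tx":0,"ty":0,"tz":-11,"ax":0,"ay":0,"az":0},{"tx":0,"ty":0,"tz":-11,"ax":0,"ay":0,"az":0}]' 8.54 40 | grep eef
python3 -c "
from h import *
go((.4001,-.333,.12,115),(.4001,-.333,.065,115))"
```

```text
eef_pos: [0.3991, -0.2142, 0.12]
now [ 0.3991 -0.2142  0.12  ] psi 115.0 t 5.8 F [-0.2 -0.2 -0.5] op 1.0
tx -10.81 ty -4.93 tz 0.00 az 0.0
tx -10.81 ty -4.93 tz 5.50 az 0.0
```

```bash
python3 -m crank '[{"tx":-5,"ty":-2.5,"tz":0,"ax":0,"ay":0,"az":0},{"tx":-10.8,"ty":-4.9,"tz":0,"ax":0,"ay":0,"az":0},{"tx":-10.8,"ty":-4.9,"tz":0,"ax":0,"ay":0,"az":0},{"tx":-10.8,"ty":-4.9,"tz":3,"ax":0,"ay":0,"az":0},{"tx":-10.8,"ty":-4.9,"tz":5.5,"ax":0,"ay":0,"az":0},{"tx":-10.8,"ty":-4.9,"tz":5.5,"ax":0,"ay":0,"az":0},{"tx":-10.8,"ty":-4.9,"tz":5.5,"ax":0,"ay":0,"az":0}]'
python3 - <<'E'
from h import *
c=cap('scene'); im=cv2.cvtColor(np.array(c['pixels']),cv2.COLOR_RGB2BGR)
cv2.imwrite('pics/mat1.png',cv2.resize(im[190:320,90:260],None,fx=4,fy=4,interpolation=cv2.INTER_CUBIC))
E
```

```text
time_s: 6.68
eef_pos: [0.4012, -0.333, 0.0665]
tool_rot: [3.142, -0.0, 2.008]
contact_force: [-0.6, -0.8, 0.4]
opening: 0.999
grip_force: 0.0
```

View pics/mat1.png

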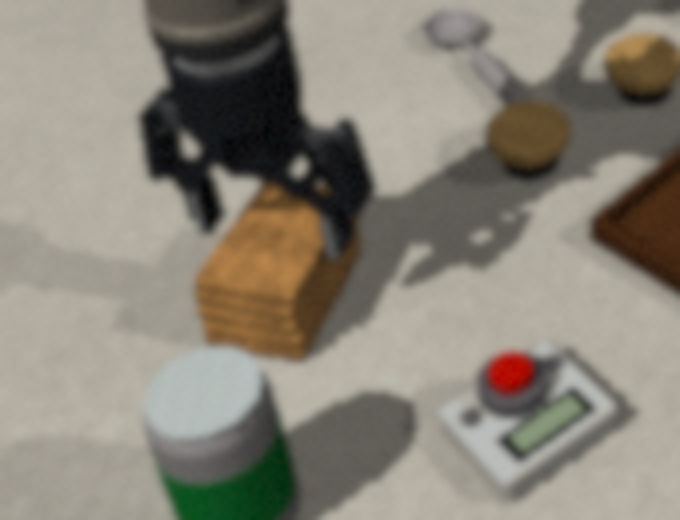

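The crop shows the fingers straddling the stack across its short side, with the pads at crop (205,220) and (340,240) level with the top mat. I'll close the gripper.

```bash
python3 -m crank '[{"tx":0,"ty":0,"tz":0.1,"ax":0,"ay":0,"az":0},{"tx":0,"ty":0,"tz":0.1,"ax":0,"ay":0,"az":0},{"tx":0,"ty":0,"tz":0.1,"ax":0,"ay":0,"az":0},{"tx":0,"ty":0,"tz":0.1,"ax":0,"ay":0,"az":0},{"tx":0,"ty":0,"tz":0.1,"ax":0,"ay":0,"az":0},{"tx":0,"ty":0,"tz":0.1,"ax":0,"ay":0,"az":0}]' 6.4 30
python3 -m crank '[{"tx":0,"ty":0,"tz":-1,"ax":0,"ay":0,"az":0},{"tx":0,"ty":0,"tz":-3,"ax":0,"ay":0,"az":0},{"tx":0,"ty":0,"tz":-6,"ax":0,"ay":0,"az":0},{"tx":0,"ty":0,"tz":-8,"ax":0,"ay":0,"az":0},{"tx":0,"ty":0,"tz":-8,"ax":0,"ay":0,"az":0}]'
python3 - <<'E'
from h import *
go((.608,.137,.15,89.1),(.608,.137,.06,89.1))
c=cap('scene'); im=cv2.cvtColor(np.array(c['pixels']),cv2.COLOR_RGB2BGR)
cv2.imwrite('pics/mat2.png',cv2.resize(im[160:300,90:260],None,fx=4,fy=4,interpolation=cv2.INTER_CUBIC))
E
```

```text
time_s: 7.48
eef_pos: [0.4015, -0.3336, 0.0664]
tool_rot: [3.141, 0.002, 2.008]
contact_force: [0.0, 1.5, 6.7]
opening: 0.808
grip_force: 33.9
time_s: 8.1
eef_pos: [0.4017, -0.334, 0.1471]
tool_rot: [3.14, 0.004, 2.008]
contact_force: [-0.4, -0.6, -0.2]
opening: 0.81
grip_force: 34.6
now [ 0.4017 -0.334   0.1471] psi 115.0 t 8.1 F [-0.4 -0.6 -0.2] op 0.81
tx 33.95 ty 38.62 tz -0.29 az 25.9
tx 33.95 ty 38.62 tz 8.71 az 25.9
```

View pics/mat2.png

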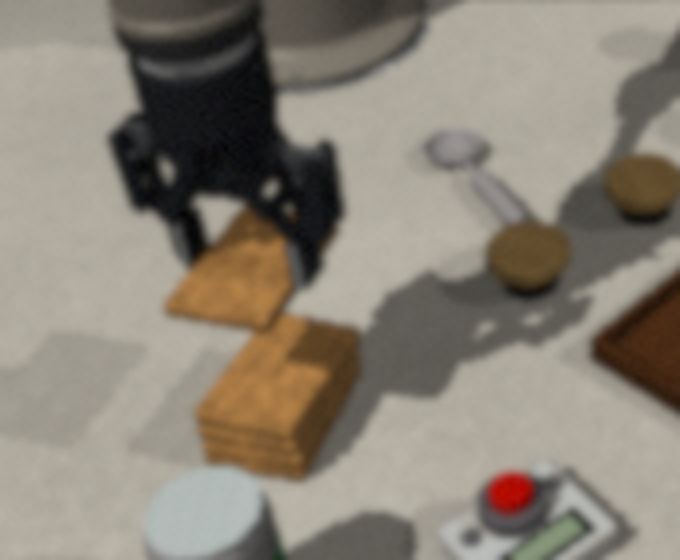

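The crop shows a single mat held in the jaws, with the other four left in the stack at crop (280,390). I'll carry it to the left slot.

```bash
python3 -m crank '[{"tx":3,"ty":3.5,"tz":0,"ax":0,"ay":0,"az":3},{"tx":34,"ty":38.6,"tz":0,"ax":0,"ay":0,"az":25.9},{"tx":34,"ty":38.6,"tz":0,"ax":0,"ay":0,"az":25.9},{"tx":34,"ty":38.6,"tz":0,"ax":0,"ay":0,"az":25.9},{"tx":34,"ty":38.6,"tz":0,"ax":0,"ay":0,"az":25.9},{"tx":34,"ty":38.6,"tz":0,"ax":0,"ay":0,"az":25.9},{"tx":34,"ty":38.6,"tz":0,"ax":0,"ay":0,"az":25.9},{"tx":34,"ty":38.6,"tz":0,"ax":0,"ay":0,"az":25.9},{"tx":34,"ty":38.6,"tz":0,"ax":0,"ay":0,"az":25.9},{"tx":34,"ty":38.6,"tz":0,"ax":0,"ay":0,"az":25.9},{"tx":34,"ty":38.6,"tz":0,"ax":0,"ay":0,"az":25.9},{"tx":34,"ty":38.6,"tz":5,"ax":0,"ay":0,"az":25.9},{"tx":34,"ty":38.6,"tz":9,"ax":0,"ay":0,"az":25.9},{"tx":34,"ty":38.6,"tz":10.5,"ax":0,"ay":0,"az":25.9},{"tx":34,"ty":38.6,"tz":10.5,"ax":0,"ay":0,"az":25.9},{"tx":34,"ty":38.6,"tz":10.5,"ax":0,"ay":0,"az":25.9}]'
python3 -c "
from h import *
go((.608,.137,.03,89.1))"
```

```text
time_s: 10.15
eef_pos: [0.6082, 0.1377, 0.0421]
tool_rot: [3.139, -0.0, 1.555]
contact_force: [-0.3, 0.6, 0.7]
opening: 0.803
grip_force: 34.6
now [0.6082 0.1377 0.0421] psi 89.1 t 10.2 F [-0.3  0.6  0.7] op 0.803
tx -0.07 ty -0.02 tz 1.21 az -0.0
```

```bash
python3 -m crank '[{"tx":0,"ty":0,"tz":0.9,"ax":0,"ay":0,"az":0},{"tx":0,"ty":0,"tz":0.9,"ax":0,"ay":0,"az":0},{"tx":0,"ty":0,"tz":0.9,"ax":0,"ay":0,"az":0}]' | grep -E "eef|contact"
for i in 1 2 3 4; do python3 -m crank '[{"tx":0,"ty":0,"tz":0.15,"ax":0,"ay":0,"az":0},{"tx":0,"ty":0,"tz":0.15,"ax":0,"ay":0,"az":0}]' | grep -E "eef|contact"; done
```

```text
eef_pos: [0.6071, 0.1381, 0.0315]
contact_force: [0.2, 0.2, -0.0]
eef_pos: [0.607, 0.1381, 0.0297]
contact_force: [-0.2, -0.3, -1.0]
eef_pos: [0.607, 0.138, 0.0282]
contact_force: [0.5, -0.4, 0.4]
eef_pos: [0.6069, 0.138, 0.0266]
contact_force: [0.0, 0.3, -0.7]
eef_pos: [0.6071, 0.138, 0.0264]
contact_force: [-3.9, -0.9, 6.7]
```

```bash
python3 -m crank '[{"tx":0,"ty":0,"tz":-0.1,"ax":0,"ay":0,"az":0},{"tx":0,"ty":0,"tz":-0.1,"ax":0,"ay":0,"az":0},{"tx":0,"ty":0,"tz":-0.1,"ax":0,"ay":0,"az":0},{"tx":0,"ty":0,"tz":-5,"ax":0,"ay":0,"az":0},{"tx":0,"ty":0,"tz":-10,"ax":0,"ay":0,"az":0},{"tx":0,"ty":0,"tz":-10,"ax":0,"ay":0,"az":0},{"tx":0,"ty":0,"tz":-10,"ax":0,"ay":0,"az":0}]' 8.54 30
python3 - <<'E'
from h import *
t=cap('top'); B=near(blobs(t,*BE),349,214); w=np.array([ray(t,*p,.048) for p in cv2.boxPoints(B[2])]); print('mat',B[0],B[1],w.mean(0).round(4))
e=w[1:]-w[:-1]; print([(np.linalg.norm(q).round(4),np.degrees(np.arctan2(q[1],q[0])).round(1)) for q in e])
B=near(blobs(t,(8,90,75),(28,255,255)),199,146); w=np.array([ray(t,*p,.02) for p in cv2.boxPoints(B[2])]); print('placed',B[0],B[1],w.mean(0).round(4))
go((.4006,-.333,.12,115),(.4006,-.333,.0542,115))
E
```

```text
time_s: 12.4
eef_pos: [0.6066, 0.138, 0.1248]
tool_rot: [-3.141, 0.0, 1.555]
contact_force: [0.1, -0.4, -0.9]
opening: 0.997
grip_force: 0.0
mat 727 [347.98624484 214.14580468] [ 0.4001 -0.3331  0.048 ]
[(np.float64(0.0981), np.float64(-65.3)), (np.float64(0.0705), np.float64(-156.3)), (np.float64(0.0976), np.float64(114.5))]
placed 323 [243.61609907 197.70278638] [ 0.4432 -0.0129  0.02  ]
now [0.6062 0.1379 0.124 ] psi 89.1 t 12.4 F [-0.8 -0.7 -0.8] op 1.0
tx -47.40 ty -19.84 tz 0.40 az -25.9
tx -47.40 ty -19.84 tz 6.98 az -25.9
```

```bash
python3 -m crank '[{"tx":-47.4,"ty":-19.8,"tz":0,"ax":0,"ay":0,"az":-25.9},{"tx":-47.4,"ty":-19.8,"tz":0,"ax":0,"ay":0,"az":-25.9},{"tx":-47.4,"ty":-19.8,"tz":0,"ax":0,"ay":0,"az":-25.9},{"tx":-47.4,"ty":-19.8,"tz":0,"ax":0,"ay":0,"az":-25.9},{"tx":-47.4,"ty":-19.8,"tz":0,"ax":0,"ay":0,"az":-25.9},{"tx":-47.4,"ty":-19.8,"tz":0,"ax":0,"ay":0,"az":-25.9},{"tx":-47.4,"ty":-19.8,"tz":0,"ax":0,"ay":0,"az":-25.9},{"tx":-47.4,"ty":-19.8,"tz":0,"ax":0,"ay":0,"az":-25.9},{"tx":-47.4,"ty":-19.8,"tz":0,"ax":0,"ay":0,"az":-25.9},{"tx":-47.4,"ty":-19.8,"tz":0,"ax":0,"ay":0,"az":-25.9},{"tx":-47.4,"ty":-19.8,"tz":0,"ax":0,"ay":0,"az":-25.9},{"tx":-47.4,"ty":-19.8,"tz":4,"ax":0,"ay":0,"az":-25.9},{"tx":-47.4,"ty":-19.8,"tz":7,"ax":0,"ay":0,"az":-25.9},{"tx":-47.4,"ty":-19.8,"tz":7,"ax":0,"ay":0,"az":-25.9},{"tx":-47.4,"ty":-19.8,"tz":7,"ax":0,"ay":0,"az":-25.9}]'
python3 -c "
from h import *
go((.4006,-.333,.0542,115))"
```

```text
time_s: 14.32
eef_pos: [0.4028, -0.3325, 0.0562]
tool_rot: [3.141, 0.001, 2.009]
contact_force: [0.1, -0.5, -0.3]
opening: 1.0
grip_force: 0.0
now [ 0.4028 -0.3325  0.0562] psi 115.1 t 14.3 F [ 0.1 -0.5 -0.3] op 1.0
tx 0.04 ty -0.22 tz 0.20 az 0.1
```

```bash
python3 -m crank '[{"tx":0,"ty":-0.1,"tz":0.1,"ax":0,"ay":0,"az":0},{"tx":0,"ty":-0.1,"tz":0.1,"ax":0,"ay":0,"az":0}]' | grep eef
python3 -m crank '[{"tx":0,"ty":0,"tz":0,"ax":0,"ay":0,"az":0},{"tx":0,"ty":0,"tz":0,"ax":0,"ay":0,"az":0},{"tx":0,"ty":0,"tz":0,"ax":0,"ay":0,"az":0},{"tx":0,"ty":0,"tz":0,"ax":0,"ay":0,"az":0},{"tx":0,"ty":0,"tz":0,"ax":0,"ay":0,"az":0}]' 6.4 30
python3 -m crank '[{"tx":0,"ty":0,"tz":-1,"ax":0,"ay":0,"az":0},{"tx":0,"ty":0,"tz":-3,"ax":0,"ay":0,"az":0},{"tx":0,"ty":0,"tz":-6,"ax":0,"ay":0,"az":0},{"tx":0,"ty":0,"tz":-8,"ax":0,"ay":0,"az":0},{"tx":0,"ty":0,"tz":-8,"ax":0,"ay":0,"az":0}]'
python3 - <<'E'
from h import *
go((.606,.019,.14,89.1),(.606,.019,.030,89.1))
c=cap('scene'); save(c,'s3.png')
E
```

```text
eef_pos: [0.4012, -0.3336, 0.0551]
time_s: 15.2
eef_pos: [0.401, -0.3335, 0.055]
tool_rot: [3.141, 0.001, 2.007]
contact_force: [-1.0, 1.4, 6.1]
opening: 0.807
grip_force: 33.1
time_s: 15.82
eef_pos: [0.4015, -0.334, 0.136]
tool_rot: [3.14, 0.004, 2.007]
contact_force: [-0.3, 0.5, -0.4]
opening: 0.808
grip_force: 34.8
now [ 0.4015 -0.334   0.136 ] psi 115.0 t 15.8 F [-0.3  0.5 -0.4] op 0.808
tx 23.34 ty 33.46 tz -0.40 az 25.9
tx 23.34 ty 33.46 tz 10.60 az 25.9
```

View pics/s3.png

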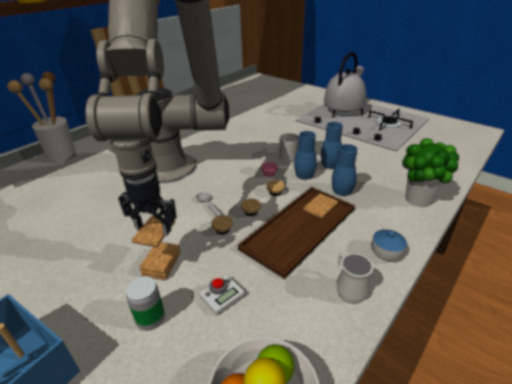

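The picture shows the first mat flat in the far-left slot at (321,205), and the second in the jaws at (150,233).

```bash
python3 -m crank '[{"tx":2,"ty":3.5,"tz":0,"ax":0,"ay":0,"az":3},{"tx":23.3,"ty":33.5,"tz":0,"ax":0,"ay":0,"az":25.9},{"tx":23.3,"ty":33.5,"tz":0,"ax":0,"ay":0,"az":25.9},{"tx":23.3,"ty":33.5,"tz":0,"ax":0,"ay":0,"az":25.9},{"tx":23.3,"ty":33.5,"tz":0,"ax":0,"ay":0,"az":25.9},{"tx":23.3,"ty":33.5,"tz":0,"ax":0,"ay":0,"az":25.9},{"tx":23.3,"ty":33.5,"tz":0,"ax":0,"ay":0,"az":25.9},{"tx":23.3,"ty":33.5,"tz":0,"ax":0,"ay":0,"az":25.9},{"tx":23.3,"ty":33.5,"tz":0,"ax":0,"ay":0,"az":25.9},{"tx":23.3,"ty":33.5,"tz":0,"ax":0,"ay":0,"az":25.9},{"tx":23.3,"ty":33.5,"tz":5,"ax":0,"ay":0,"az":25.9},{"tx":23.3,"ty":33.5,"tz":9,"ax":0,"ay":0,"az":25.9},{"tx":23.3,"ty":33.5,"tz":10.6,"ax":0,"ay":0,"az":25.9},{"tx":23.3,"ty":33.5,"tz":10.6,"ax":0,"ay":0,"az":25.9},{"tx":23.3,"ty":33.5,"tz":10.6,"ax":0,"ay":0,"az":25.9},{"tx":23.3,"ty":33.5,"tz":10.6,"ax":0,"ay":0,"az":25.9}]'
python3 -c "
from h import *
go((.606,.019,.0275,89.1))"
```

```text
time_s: 17.88
eef_pos: [0.6065, 0.0192, 0.0293]
tool_rot: [3.14, 0.0, 1.555]
contact_force: [-0.2, -0.3, -0.7]
opening: 0.808
grip_force: 37.5
now [0.6065 0.0192 0.0293] psi 89.1 t 17.9 F [-0.2 -0.3 -0.7] op 0.808
tx -0.02 ty -0.05 tz 0.18 az 0.0
```

```bash
python3 -m crank '[{"tx":0,"ty":0,"tz":0.2,"ax":0,"ay":0,"az":0},{"tx":0,"ty":0,"tz":0.2,"ax":0,"ay":0,"az":0}]'| grep -E "eef|contact"
python3 -m crank '[{"tx":0,"ty":0,"tz":0,"ax":0,"ay":0,"az":0},{"tx":0,"ty":0,"tz":0,"ax":0,"ay":0,"az":0},{"tx":0,"ty":0,"tz":0,"ax":0,"ay":0,"az":0},{"tx":0,"ty":0,"tz":-5,"ax":0,"ay":0,"az":0},{"tx":0,"ty":0,"tz":-9,"ax":0,"ay":0,"az":0},{"tx":0,"ty":0,"tz":-9,"ax":0,"ay":0,"az":0},{"tx":0,"ty":0,"tz":-9,"ax":0,"ay":0,"az":0}]' 8.54 30 | grep eef
python3 - <<'E'
from h import *
go((.4002,-.333,.12,115),(.4002,-.333,.0425,115))
E
```

```text
eef_pos: [0.6059, 0.0196, 0.0263]
contact_force: [0.2, -0.8, 0.0]
eef_pos: [0.6055, 0.0196, 0.1158]
now [0.6055 0.0196 0.1158] psi 89.1 t 19.0 F [-0.4 -1.3  0.1] op 1.0
tx -35.57 ty -19.98 tz -0.42 az -25.9
tx -35.57 ty -19.98 tz 7.33 az -25.9
```

```bash
python3 -m crank '[{"tx":-35.6,"ty":-20,"tz":0,"ax":0,"ay":0,"az":-25.9},{"tx":-35.6,"ty":-20,"tz":0,"ax":0,"ay":0,"az":-25.9},{"tx":-35.6,"ty":-20,"tz":0,"ax":0,"ay":0,"az":-25.9},{"tx":-35.6,"ty":-20,"tz":0,"ax":0,"ay":0,"az":-25.9},{"tx":-35.6,"ty":-20,"tz":0,"ax":0,"ay":0,"az":-25.9},{"tx":-35.6,"ty":-20,"tz":0,"ax":0,"ay":0,"az":-25.9},{"tx":-35.6,"ty":-20,"tz":0,"ax":0,"ay":0,"az":-25.9},{"tx":-35.6,"ty":-20,"tz":0,"ax":0,"ay":0,"az":-25.9},{"tx":-35.6,"ty":-20,"tz":0,"ax":0,"ay":0,"az":-25.9},{"tx":-35.6,"ty":-20,"tz":0,"ax":0,"ay":0,"az":-25.9},{"tx":-35.6,"ty":-20,"tz":4,"ax":0,"ay":0,"az":-25.9},{"tx":-35.6,"ty":-20,"tz":7.2,"ax":0,"ay":0,"az":-25.9},{"tx":-35.6,"ty":-20,"tz":7.2,"ax":0,"ay":0,"az":-25.9},{"tx":-35.6,"ty":-20,"tz":7.2,"ax":0,"ay":0,"az":-25.9},{"tx":-35.6,"ty":-20,"tz":7.2,"ax":0,"ay":0,"az":-25.9}]' | grep eef
python3 -m crank '[{"tx":0,"ty":0,"tz":0,"ax":0,"ay":0,"az":0},{"tx":0,"ty":0,"tz":0,"ax":0,"ay":0,"az":0}]'|grep eef
```

```text
eef_pos: [0.4013, -0.3338, 0.0457]
eef_pos: [0.4006, -0.3336, 0.0448]
```

```bash
python3 -m crank '[{"tx":0,"ty":0,"tz":0.2,"ax":0,"ay":0,"az":0},{"tx":0,"ty":0,"tz":0.2,"ax":0,"ay":0,"az":0},{"tx":0,"ty":0,"tz":0.2,"ax":0,"ay":0,"az":0}]' | grep eef
python3 -m crank '[{"tx":0,"ty":0,"tz":0,"ax":0,"ay":0,"az":0},{"tx":0,"ty":0,"tz":0,"ax":0,"ay":0,"az":0},{"tx":0,"ty":0,"tz":0,"ax":0,"ay":0,"az":0},{"tx":0,"ty":0,"tz":0,"ax":0,"ay":0,"az":0},{"tx":0,"ty":0,"tz":0,"ax":0,"ay":0,"az":0}]' 6.4 30
python3 -m crank '[{"tx":0,"ty":0,"tz":-1,"ax":0,"ay":0,"az":0},{"tx":0,"ty":0,"tz":-3,"ax":0,"ay":0,"az":0},{"tx":0,"ty":0,"tz":-6,"ax":0,"ay":0,"az":0},{"tx":0,"ty":0,"tz":-9,"ax":0,"ay":0,"az":0},{"tx":0,"ty":0,"tz":-9,"ax":0,"ay":0,"az":0}]'
python3 - <<'E'
from h import *
go((.6046,-.099,.14,89.1),(.6046,-.099,.029,89.1))
s=cap('scene'); B=near(blobs(s,*BE),157,262); print(B[0],B[1].round(),np.round(B[2][1]))
E
```

```text
eef_pos: [0.4004, -0.3333, 0.0422]
time_s: 22.12
eef_pos: [0.4005, -0.3334, 0.0425]
tool_rot: [3.141, 0.0, 2.008]
contact_force: [-1.3, 1.1, 5.8]
opening: 0.809
grip_force: 34.3
time_s: 22.75
eef_pos: [0.4014, -0.3343, 0.1345]
tool_rot: [3.14, 0.005, 2.007]
contact_force: [-0.3, -0.0, -1.3]
opening: 0.805
grip_force: 34.4
now [ 0.4014 -0.3343  0.1345] psi 115.0 t 22.8 F [-0.3 -0.  -1.3] op 0.805
tx 12.73 ty 28.37 tz -0.55 az 25.9
tx 12.73 ty 28.37 tz 10.55 az 25.9
1299 [154. 250.] [62. 39.]
```

```bash
python3 -m crank '[{"tx":1.5,"ty":3.5,"tz":0,"ax":0,"ay":0,"az":3},{"tx":12.7,"ty":28.4,"tz":0,"ax":0,"ay":0,"az":25.9},{"tx":12.7,"ty":28.4,"tz":0,"ax":0,"ay":0,"az":25.9},{"tx":12.7,"ty":28.4,"tz":0,"ax":0,"ay":0,"az":25.9},{"tx":12.7,"ty":28.4,"tz":0,"ax":0,"ay":0,"az":25.9},{"tx":12.7,"ty":28.4,"tz":0,"ax":0,"ay":0,"az":25.9},{"tx":12.7,"ty":28.4,"tz":0,"ax":0,"ay":0,"az":25.9},{"tx":12.7,"ty":28.4,"tz":0,"ax":0,"ay":0,"az":25.9},{"tx":12.7,"ty":28.4,"tz":5,"ax":0,"ay":0,"az":25.9},{"tx":12.7,"ty":28.4,"tz":9,"ax":0,"ay":0,"az":25.9},{"tx":12.7,"ty":28.4,"tz":10.5,"ax":0,"ay":0,"az":25.9},{"tx":12.7,"ty":28.4,"tz":10.5,"ax":0,"ay":0,"az":25.9},{"tx":12.7,"ty":28.4,"tz":10.5,"ax":0,"ay":0,"az":25.9},{"tx":12.7,"ty":28.4,"tz":10.5,"ax":0,"ay":0,"az":25.9}]'
python3 -c "
from h import *
go((.6046,-.099,.027,89.1))
s=cap('scene'); B=near(blobs(s,*BE),157,262); print(B[0],B[1].round(),np.round(B[2][1]))"
```

```text
time_s: 24.55
eef_pos: [0.6045, -0.0986, 0.0282]
tool_rot: [3.14, 0.0, 1.555]
contact_force: [0.3, -0.3, -1.2]
opening: 0.808
grip_force: 37.7
now [ 0.6045 -0.0986  0.0282] psi 89.1 t 24.6 F [ 0.3 -0.3 -1.2] op 0.808
tx -0.04 ty 0.01 tz 0.12 az -0.0
795 [159. 262.] [25. 39.]
```

```bash
python3 -m crank '[{"tx":0,"ty":0,"tz":0.1,"ax":0,"ay":0,"az":0},{"tx":0,"ty":0,"tz":0.1,"ax":0,"ay":0,"az":0}]'| grep -E "eef|contact"
python3 -m crank '[{"tx":0,"ty":0,"tz":0,"ax":0,"ay":0,"az":0},{"tx":0,"ty":0,"tz":0,"ax":0,"ay":0,"az":0},{"tx":0,"ty":0,"tz":0,"ax":0,"ay":0,"az":0},{"tx":0,"ty":0,"tz":-5,"ax":0,"ay":0,"az":0},{"tx":0,"ty":0,"tz":-11,"ax":0,"ay":0,"az":0},{"tx":0,"ty":0,"tz":-17,"ax":0,"ay":0,"az":0},{"tx":0,"ty":0,"tz":-20,"ax":0,"ay":0,"az":0},{"tx":0,"ty":0,"tz":-20,"ax":0,"ay":0,"az":0},{"tx":0,"ty":0,"tz":-20,"ax":0,"ay":0,"az":0}]' 8.54 60 | grep eef
python3 - <<'E'
from h import *
go((.612,.2725,.23,89.1),(.612,.2725,.146,89.1))
E
```

```text
eef_pos: [0.6041, -0.0981, 0.0263]
contact_force: [0.1, -0.5, -0.7]
eef_pos: [0.6035, -0.098, 0.2251]
now [ 0.6035 -0.098   0.2251] psi 89.1 t 26.0 F [-0.4  0.8 -0.5] op 1.0
tx 37.06 ty 0.28 tz -0.49 az 0.0
tx 37.06 ty 0.28 tz 7.91 az 0.0
```

Now I move above carafe 0. Once I'm there I'll check the mats, and the other mouths again, in the top view.

```bash
python3 -m crank '[{"tx":37.1,"ty":0.3,"tz":-0.5,"ax":0,"ay":0,"az":0},{"tx":37.1,"ty":0.3,"tz":-0.5,"ax":0,"ay":0,"az":0},{"tx":37.1,"ty":0.3,"tz":-0.5,"ax":0,"ay":0,"az":0},{"tx":37.1,"ty":0.3,"tz":-0.5,"ax":0,"ay":0,"az":0},{"tx":37.1,"ty":0.3,"tz":-0.5,"ax":0,"ay":0,"az":0},{"tx":37.1,"ty":0.3,"tz":-0.5,"ax":0,"ay":0,"az":0},{"tx":37.1,"ty":0.3,"tz":-0.5,"ax":0,"ay":0,"az":0},{"tx":37.1,"ty":0.3,"tz":-0.5,"ax":0,"ay":0,"az":0},{"tx":37.1,"ty":0.3,"tz":-0.5,"ax":0,"ay":0,"az":0},{"tx":37.1,"ty":0.3,"tz":-0.5,"ax":0,"ay":0,"az":0}]' | grep eef
python3 - <<'E'
from h import *
go((.612,.2725,.23,89.1),(.612,.2725,.146,89.1))
t=cap('top')
for b in blobs(t,(9,90,75),(28,255,255),200):
    if 170<b[1][0]<380 and b[1][1]>110: w=np.array([ray(t,*p,.02) for p in cv2.boxPoints(b[2])]); print(b[0],b[1].round(1),np.round(b[2][1],1),round(b[2][2],1),w.mean(0).round(4))
im=cv2.cvtColor(np.array(t['pixels']),cv2.COLOR_RGB2BGR)
cv2.imwrite('pics/t4.png',cv2.resize(im[95:245,70:370],None,fx=2.6,fy=2.6,interpolation=cv2.INTER_CUBIC))
E
```

```text
eef_pos: [0.6131, 0.2713, 0.2312]
now [0.6131 0.2713 0.2312] psi 89.0 t 27.2 F [0.2 0.2 0.4] op 1.002
tx 0.11 ty -0.11 tz 0.12 az -0.1
tx 0.11 ty -0.11 tz 8.52 az -0.1
723 [196.4 144.3] [32.3 22.4] 2.5 [0.6061 0.14   0.02  ]
721 [234.7 145.9] [32.2 22.4] 4.1 [0.6048 0.0198 0.02  ]
716 [272.7 147.8] [22. 31.] 90.0 [ 0.6022 -0.0993  0.02  ]
323 [280.4 187.7] [19. 19.] 90.0 [ 0.478  -0.1272  0.02  ]
329 [200.  197.9] [19.7 19.7] 26.6 [0.4374 0.1216 0.02  ]
324 [243.6 197.7] [19. 19.] 90.0 [ 0.4432 -0.0129  0.02  ]
714 [347.1 214.3] [22.8 31.3] 63.4 [ 0.4012 -0.3364  0.02  ]
```

View pics/t4.png

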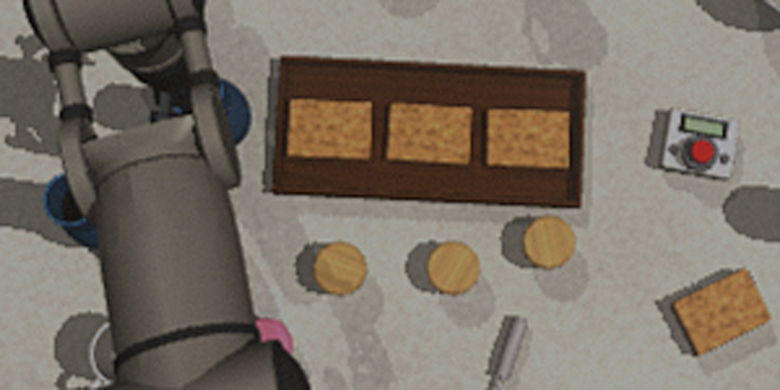

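The top view shows three mats flat in the tray at full-image (196,144), (235,146) and (273,148), with two left in the stack. The third stopper has been knocked and now sits at (280,188), which I'll remeasure later. Next I grip carafe 0.

```bash
python3 -m crank '[{"tx":0.1,"ty":-0.1,"tz":2,"ax":0,"ay":0,"az":0},{"tx":0.1,"ty":-0.1,"tz":5,"ax":0,"ay":0,"az":0},{"tx":0.1,"ty":-0.1,"tz":8.5,"ax":0,"ay":0,"az":0},{"tx":0.1,"ty":-0.1,"tz":8.5,"ax":0,"ay":0,"az":0},{"tx":0.1,"ty":-0.1,"tz":8.5,"ax":0,"ay":0,"az":0}]' | grep -E "eef|contact"
python3 -m crank '[{"tx":0,"ty":0,"tz":0,"ax":0,"ay":0,"az":0},{"tx":0,"ty":0,"tz":0,"ax":0,"ay":0,"az":0},{"tx":0,"ty":0,"tz":0,"ax":0,"ay":0,"az":0},{"tx":0,"ty":0,"tz":0,"ax":0,"ay":0,"az":0},{"tx":0,"ty":0,"tz":0,"ax":0,"ay":0,"az":0},{"tx":0,"ty":0,"tz":0,"ax":0,"ay":0,"az":0}]' 5.0 60
python3 -m crank '[{"tx":0,"ty":0,"tz":-0.5,"ax":0,"ay":0,"az":0},{"tx":0,"ty":0,"tz":-2,"ax":0,"ay":0,"az":0},{"tx":0,"ty":0,"tz":-4,"ax":0,"ay":0,"az":0},{"tx":0,"ty":0,"tz":-6,"ax":0,"ay":0,"az":0},{"tx":0,"ty":0,"tz":-7,"ax":0,"ay":0,"az":0},{"tx":0,"ty":0,"tz":-7,"ax":0,"ay":0,"az":0}]'
python3 - <<'E'
from h import *
go((.6035,-.0985,.215,89.1),(.6035,-.0985,.171,89.1))
E
```

```text
eef_pos: [0.6126, 0.2736, 0.1479]
contact_force: [-0.2, 0.8, 0.2]
time_s: 28.65
eef_pos: [0.6127, 0.274, 0.1485]
tool_rot: [3.138, -0.001, 1.555]
contact_force: [0.8, -0.2, 5.9]
opening: 0.683
grip_force: 64.3
time_s: 29.4
eef_pos: [0.612, 0.2738, 0.2172]
tool_rot: [3.14, -0.001, 1.555]
contact_force: [0.3, -0.6, -2.7]
opening: 0.684
grip_force: 65.1
now [0.612  0.2738 0.2172] psi 89.1 t 29.4 F [ 0.3 -0.6 -2.7] op 0.684
tx -37.24 ty -0.28 tz 0.22 az 0.0
tx -37.24 ty -0.28 tz 4.62 az 0.0
```

```bash
python3 -m crank '[{"tx":-0.5,"ty":0,"tz":0,"ax":0,"ay":0,"az":0},{"tx":-2,"ty":0,"tz":0,"ax":0,"ay":0,"az":0},{"tx":-4.5,"ty":0,"tz":0,"ax":0,"ay":0,"az":0},{"tx":-7.5,"ty":0,"tz":0,"ax":0,"ay":0,"az":0},{"tx":-10.5,"ty":-0.1,"tz":0,"ax":0,"ay":0,"az":0},{"tx":-13.5,"ty":-0.1,"tz":0,"ax":0,"ay":0,"az":0},{"tx":-16.5,"ty":-0.1,"tz":0,"ax":0,"ay":0,"az":0},{"tx":-19.5,"ty":-0.1,"tz":0,"ax":0,"ay":0,"az":0},{"tx":-22.5,"ty":-0.2,"tz":0,"ax":0,"ay":0,"az":0},{"tx":-25.5,"ty":-0.2,"tz":0,"ax":0,"ay":0,"az":0},{"tx":-28.5,"ty":-0.2,"tz":0,"ax":0,"ay":0,"az":0},{"tx":-31.5,"ty":-0.2,"tz":0,"ax":0,"ay":0,"az":0},{"tx":-34,"ty":-0.3,"tz":0,"ax":0,"ay":0,"az":0},{"tx":-36,"ty":-0.3,"tz":0,"ax":0,"ay":0,"az":0},{"tx":-37.1,"ty":-0.3,"tz":0,"ax":0,"ay":0,"az":0},{"tx":-37.1,"ty":-0.3,"tz":1,"ax":0,"ay":0,"az":0},{"tx":-37.1,"ty":-0.3,"tz":2.5,"ax":0,"ay":0,"az":0},{"tx":-37.1,"ty":-0.3,"tz":4,"ax":0,"ay":0,"az":0},{"tx":-37.1,"ty":-0.3,"tz":4.5,"ax":0,"ay":0,"az":0},{"tx":-37.1,"ty":-0.3,"tz":4.5,"ax":0,"ay":0,"az":0}]'
python3 -m crank '[{"tx":0,"ty":0,"tz":0.1,"ax":0,"ay":0,"az":0},{"tx":0,"ty":0,"tz":0.1,"ax":0,"ay":0,"az":0}]'| grep -E "eef|contact"
```

```text
time_s: 31.9
eef_pos: [0.603, -0.0968, 0.1707]
tool_rot: [-3.141, -0.0, 1.556]
contact_force: [0.3, -1.1, -3.0]
opening: 0.682
grip_force: 65.1
eef_pos: [0.6033, -0.0972, 0.1707]
contact_force: [0.1, 0.6, -2.6]
```

```bash
for i in 1 2 3; do python3 -m crank '[{"tx":0,"ty":0,"tz":0.1,"ax":0,"ay":0,"az":0},{"tx":0,"ty":0,"tz":0.1,"ax":0,"ay":0,"az":0}]' | grep -E "eef|contact"; done
```

```text
eef_pos: [0.6031, -0.0972, 0.1694]
contact_force: [-0.3, 0.5, -2.7]
eef_pos: [0.6032, -0.0972, 0.1685]
contact_force: [0.3, -0.5, -1.7]
eef_pos: [0.6033, -0.0974, 0.1684]
contact_force: [-2.3, -0.4, 5.7]
```

```bash
python3 -m crank '[{"tx":0,"ty":0,"tz":0,"ax":0,"ay":0,"az":0},{"tx":0,"ty":0,"tz":0,"ax":0,"ay":0,"az":0},{"tx":0,"ty":0,"tz":0,"ax":0,"ay":0,"az":0},{"tx":0,"ty":0,"tz":0,"ax":0,"ay":0,"az":0},{"tx":0,"ty":0,"tz":-2,"ax":0,"ay":0,"az":0},{"tx":0,"ty":0,"tz":-5,"ax":0,"ay":0,"az":0},{"tx":0,"ty":0,"tz":-7,"ax":0,"ay":0,"az":0},{"tx":0,"ty":0,"tz":-7,"ax":0,"ay":0,"az":0},{"tx":0,"ty":0,"tz":-7,"ax":0,"ay":0,"az":0}]' 8.54 60 | grep -E "eef|contact"
python3 - <<'E'
from h import *
go((.4543,.2763,.23,89.1),(.4543,.2763,.148,89.1))
E
```

```text
eef_pos: [0.6027, -0.097, 0.2362]
contact_force: [0.3, -0.5, -0.7]
now [ 0.6027 -0.097   0.2362] psi 89.1 t 34.0 F [ 0.3 -0.5 -0.7] op 1.001
tx 37.10 ty -15.41 tz 0.62 az 0.0
tx 37.10 ty -15.41 tz 8.82 az 0.0
```

```bash
python3 -m crank '[{"tx":37.1,"ty":-15.4,"tz":0.3,"ax":0,"ay":0,"az":0},{"tx":37.1,"ty":-15.4,"tz":0.3,"ax":0,"ay":0,"az":0},{"tx":37.1,"ty":-15.4,"tz":0.3,"ax":0,"ay":0,"az":0},{"tx":37.1,"ty":-15.4,"tz":0.3,"ax":0,"ay":0,"az":0},{"tx":37.1,"ty":-15.4,"tz":0.3,"ax":0,"ay":0,"az":0},{"tx":37.1,"ty":-15.4,"tz":0.3,"ax":0,"ay":0,"az":0},{"tx":37.1,"ty":-15.4,"tz":0.3,"ax":0,"ay":0,"az":0},{"tx":37.1,"ty":-15.4,"tz":0.3,"ax":0,"ay":0,"az":0},{"tx":37.1,"ty":-15.4,"tz":0.3,"ax":0,"ay":0,"az":0},{"tx":37.1,"ty":-15.4,"tz":0.3,"ax":0,"ay":0,"az":0},{"tx":37.1,"ty":-15.4,"tz":0.3,"ax":0,"ay":0,"az":0},{"tx":37.1,"ty":-15.4,"tz":0.3,"ax":0,"ay":0,"az":0}]' | grep eef
python3 - <<'E'
from h import *
go((.4543,.2763,.148,89.1))
t=cap('top'); im=cv2.cvtColor(np.array(t['pixels']),cv2.COLOR_RGB2BGR)
s=cap('scene'); im2=cv2.cvtColor(np.array(s['pixels']),cv2.COLOR_RGB2BGR)
f=lambda i:cv2.resize(i,None,fx=3,fy=3,interpolation=cv2.INTER_CUBIC)
cv2.imwrite('pics/c5.png',np.hstack([f(im[90:250,190:320]),f(im2[110:270,230:362])]))
E
```

```text
eef_pos: [0.4551, 0.2756, 0.2343]
now [0.4551 0.2756 0.2343] psi 89.1 t 35.5 F [ 0.5  0.1 -0.6] op 0.996
tx 0.07 ty -0.08 tz 8.63 az -0.0
```

View pics/c5.png

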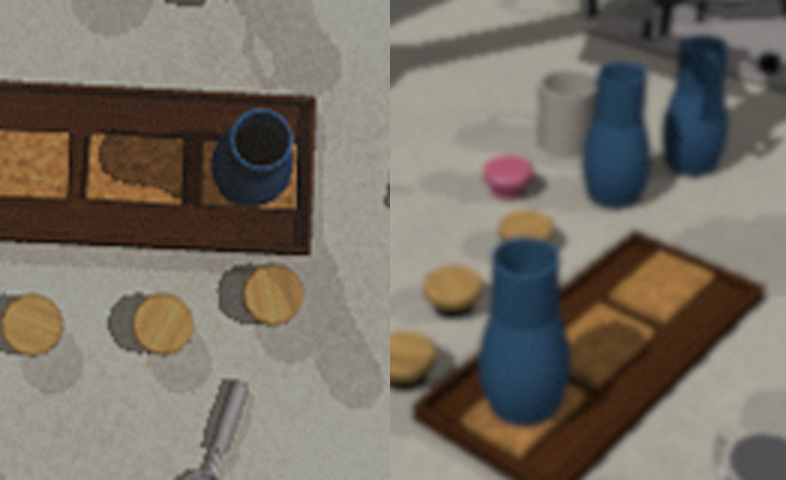

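Carafe 0 stands upright on the right mat, with its mouth at about full-image (277,136). I'll grip the next carafe.

```bash
python3 -m crank '[{"tx":0.1,"ty":-0.1,"tz":2,"ax":0,"ay":0,"az":0},{"tx":0.1,"ty":-0.1,"tz":5,"ax":0,"ay":0,"az":0},{"tx":0.1,"ty":-0.1,"tz":8.6,"ax":0,"ay":0,"az":0},{"tx":0.1,"ty":-0.1,"tz":8.6,"ax":0,"ay":0,"az":0},{"tx":0.1,"ty":-0.1,"tz":8.6,"ax":0,"ay":0,"az":0}]' | grep -E "eef|contact"
python3 -m crank '[{"tx":0,"ty":0,"tz":0,"ax":0,"ay":0,"az":0},{"tx":0,"ty":0,"tz":0,"ax":0,"ay":0,"az":0},{"tx":0,"ty":0,"tz":0,"ax":0,"ay":0,"az":0},{"tx":0,"ty":0,"tz":0,"ax":0,"ay":0,"az":0},{"tx":0,"ty":0,"tz":0,"ax":0,"ay":0,"az":0},{"tx":0,"ty":0,"tz":0,"ax":0,"ay":0,"az":0}]' 5.0 60
python3 -m crank '[{"tx":0,"ty":0,"tz":-0.5,"ax":0,"ay":0,"az":0},{"tx":0,"ty":0,"tz":-2,"ax":0,"ay":0,"az":0},{"tx":0,"ty":0,"tz":-4,"ax":0,"ay":0,"az":0},{"tx":0,"ty":0,"tz":-6,"ax":0,"ay":0,"az":0},{"tx":0,"ty":0,"tz":-7,"ax":0,"ay":0,"az":0},{"tx":0,"ty":0,"tz":-7,"ax":0,"ay":0,"az":0}]'
python3 - <<'E'
from h import *
t=cap('top'); print(ray(t,277.3,136.3,.19).round(4))
go((.6055,.0196,.215,89.1),(.6055,.0196,.171,89.1))
E
```

```text
eef_pos: [0.4546, 0.2775, 0.1495]
contact_force: [0.2, 0.2, 0.1]
time_s: 37.0
eef_pos: [0.4546, 0.2775, 0.1501]
tool_rot: [3.139, -0.001, 1.555]
contact_force: [0.0, 0.0, 5.9]
opening: 0.677
grip_force: 63.4
time_s: 37.75
eef_pos: [0.454, 0.2773, 0.219]
tool_rot: [3.14, -0.001, 1.556]
contact_force: [0.6, -0.6, -4.3]
opening: 0.68
grip_force: 65.5
[ 0.6022 -0.1004  0.19  ]
now [0.4536 0.2771 0.2182] psi 89.1 t 37.8 F [ 0.3  0.5 -4.3] op 0.677
tx -25.52 ty 15.58 tz 0.32 az 0.0
tx -25.52 ty 15.58 tz 4.72 az 0.0
```

```bash
python3 -m crank '[{"tx":-0.5,"ty":0.3,"tz":0,"ax":0,"ay":0,"az":0},{"tx":-1.5,"ty":1,"tz":0,"ax":0,"ay":0,"az":0},{"tx":-3.3,"ty":2,"tz":0,"ax":0,"ay":0,"az":0},{"tx":-5.5,"ty":3.4,"tz":0,"ax":0,"ay":0,"az":0},{"tx":-8,"ty":4.9,"tz":0,"ax":0,"ay":0,"az":0},{"tx":-10.5,"ty":6.4,"tz":0,"ax":0,"ay":0,"az":0},{"tx":-13,"ty":7.9,"tz":0,"ax":0,"ay":0,"az":0},{"tx":-15.5,"ty":9.5,"tz":0,"ax":0,"ay":0,"az":0},{"tx":-18,"ty":11,"tz":0,"ax":0,"ay":0,"az":0},{"tx":-20.5,"ty":12.5,"tz":0,"ax":0,"ay":0,"az":0},{"tx":-22.7,"ty":13.9,"tz":0,"ax":0,"ay":0,"az":0},{"tx":-24.4,"ty":14.9,"tz":0,"ax":0,"ay":0,"az":0},{"tx":-25.4,"ty":15.5,"tz":0,"ax":0,"ay":0,"az":0},{"tx":-25.5,"ty":15.6,"tz":0,"ax":0,"ay":0,"az":0},{"tx":-25.5,"ty":15.6,"tz":1,"ax":0,"ay":0,"az":0},{"tx":-25.5,"ty":15.6,"tz":2.5,"ax":0,"ay":0,"az":0},{"tx":-25.5,"ty":15.6,"tz":4,"ax":0,"ay":0,"az":0},{"tx":-25.5,"ty":15.6,"tz":4.5,"ax":0,"ay":0,"az":0},{"tx":-25.5,"ty":15.6,"tz":4.5,"ax":0,"ay":0,"az":0},{"tx":-25.5,"ty":15.6,"tz":4.5,"ax":0,"ay":0,"az":0}]'
for i in 1 2 ; do python3 -m crank '[{"tx":0,"ty":0,"tz":0.1,"ax":0,"ay":0,"az":0},{"tx":0,"ty":0,"tz":0.1,"ax":0,"ay":0,"az":0}]' | grep -E "eef|contact"; done
```

```text
time_s: 40.3
eef_pos: [0.6063, 0.0198, 0.1738]
tool_rot: [3.141, -0.0, 1.555]
contact_force: [0.1, 0.6, -4.2]
opening: 0.681
grip_force: 65.4
eef_pos: [0.606, 0.0198, 0.1725]
contact_force: [-0.9, 0.9, -4.9]
eef_pos: [0.6059, 0.0198, 0.1712]
contact_force: [-0.1, -0.3, -4.5]
```

```bash
for i in 1 2; do python3 -m crank '[{"tx":0,"ty":0,"tz":0.1,"ax":0,"ay":0,"az":0},{"tx":0,"ty":0,"tz":0.1,"ax":0,"ay":0,"az":0}]' | grep -E "eef|contact"; done
```

```text
eef_pos: [0.6058, 0.0198, 0.1702]
contact_force: [-1.0, 0.7, -4.5]
eef_pos: [0.606, 0.0197, 0.1701]
contact_force: [-1.3, 0.7, 2.7]
```

Contact with the mat. I release and move on to the last carafe.

```bash
python3 -m crank '[{"tx":0,"ty":0,"tz":0,"ax":0,"ay":0,"az":0},{"tx":0,"ty":0,"tz":0,"ax":0,"ay":0,"az":0},{"tx":0,"ty":0,"tz":0,"ax":0,"ay":0,"az":0},{"tx":0,"ty":0,"tz":0,"ax":0,"ay":0,"az":0},{"tx":0,"ty":0,"tz":-2,"ax":0,"ay":0,"az":0},{"tx":0,"ty":0,"tz":-5,"ax":0,"ay":0,"az":0},{"tx":0,"ty":0,"tz":-7,"ax":0,"ay":0,"az":0},{"tx":0,"ty":0,"tz":-7,"ax":0,"ay":0,"az":0},{"tx":0,"ty":0,"tz":-7,"ax":0,"ay":0,"az":0}]' 8.54 60 | grep -E "eef|contact"
python3 - <<'E'
from h import *
go((.4903,.3998,.235,89.1),(.4903,.3998,.148,89.1))
E
```

```text
eef_pos: [0.6055, 0.0198, 0.2382]
contact_force: [-0.2, 0.2, 0.0]
now [0.6055 0.0198 0.2382] psi 89.1 t 42.4 F [-0.2  0.2  0. ] op 1.002
tx 37.81 ty -12.10 tz 0.32 az 0.0
tx 37.81 ty -12.10 tz 9.02 az 0.0
```

```bash
python3 -m crank '[{"tx":37.8,"ty":-12.1,"tz":0.3,"ax":0,"ay":0,"az":0},{"tx":37.8,"ty":-12.1,"tz":0.3,"ax":0,"ay":0,"az":0},{"tx":37.8,"ty":-12.1,"tz":0.3,"ax":0,"ay":0,"az":0},{"tx":37.8,"ty":-12.1,"tz":0.3,"ax":0,"ay":0,"az":0},{"tx":37.8,"ty":-12.1,"tz":0.3,"ax":0,"ay":0,"az":0},{"tx":37.8,"ty":-12.1,"tz":0.3,"ax":0,"ay":0,"az":0},{"tx":37.8,"ty":-12.1,"tz":0.3,"ax":0,"ay":0,"az":0},{"tx":37.8,"ty":-12.1,"tz":0.3,"ax":0,"ay":0,"az":0},{"tx":37.8,"ty":-12.1,"tz":0.3,"ax":0,"ay":0,"az":0},{"tx":37.8,"ty":-12.1,"tz":0.3,"ax":0,"ay":0,"az":0},{"tx":37.8,"ty":-12.1,"tz":0.3,"ax":0,"ay":0,"az":0},{"tx":37.8,"ty":-12.1,"tz":2.5,"ax":0,"ay":0,"az":0},{"tx":37.8,"ty":-12.1,"tz":5.5,"ax":0,"ay":0,"az":0},{"tx":37.8,"ty":-12.1,"tz":9,"ax":0,"ay":0,"az":0},{"tx":37.8,"ty":-12.1,"tz":9,"ax":0,"ay":0,"az":0},{"tx":37.8,"ty":-12.1,"tz":9,"ax":0,"ay":0,"az":0}]' | grep -E "eef|contact"
python3 -m crank '[{"tx":0,"ty":0,"tz":0,"ax":0,"ay":0,"az":0},{"tx":0,"ty":0,"tz":0,"ax":0,"ay":0,"az":0},{"tx":0,"ty":0,"tz":0,"ax":0,"ay":0,"az":0},{"tx":0,"ty":0,"tz":0,"ax":0,"ay":0,"az":0},{"tx":0,"ty":0,"tz":0,"ax":0,"ay":0,"az":0},{"tx":0,"ty":0,"tz":0,"ax":0,"ay":0,"az":0}]' 5.0 60
python3 -m crank '[{"tx":0,"ty":0,"tz":-0.5,"ax":0,"ay":0,"az":0},{"tx":0,"ty":0,"tz":-2,"ax":0,"ay":0,"az":0},{"tx":0,"ty":0,"tz":-4,"ax":0,"ay":0,"az":0},{"tx":0,"ty":0,"tz":-6,"ax":0,"ay":0,"az":0},{"tx":0,"ty":0,"tz":-7,"ax":0,"ay":0,"az":0},{"tx":0,"ty":0,"tz":-7,"ax":0,"ay":0,"az":0}]'
python3 - <<'E'
from h import *
go((.6065,.139,.215,89.1),(.6065,.139,.171,89.1))
E
```

```text
eef_pos: [0.4915, 0.3998, 0.1508]
contact_force: [1.0, -0.2, -0.5]
time_s: 45.18
eef_pos: [0.4913, 0.4, 0.1515]
tool_rot: [3.139, -0.002, 1.556]
contact_force: [-1.4, -0.5, 5.1]
opening: 0.686
grip_force: 64.0
time_s: 45.92
eef_pos: [0.4909, 0.3998, 0.2202]
tool_rot: [3.14, -0.001, 1.556]
contact_force: [0.2, 0.5, -5.0]
opening: 0.682
grip_force: 65.5
now [0.4909 0.3998 0.2202] psi 89.1 t 45.9 F [ 0.2  0.5 -5. ] op 0.682
tx -25.90 ty 11.96 tz 0.52 az 0.0
tx -25.90 ty 11.96 tz 4.92 az 0.0
```

```bash
python3 -m crank '[{"tx":-0.5,"ty":0.2,"tz":0,"ax":0,"ay":0,"az":0},{"tx":-1.6,"ty":0.7,"tz":0,"ax":0,"ay":0,"az":0},{"tx":-3.4,"ty":1.6,"tz":0,"ax":0,"ay":0,"az":0},{"tx":-5.7,"ty":2.6,"tz":0,"ax":0,"ay":0,"az":0},{"tx":-8.2,"ty":3.8,"tz":0,"ax":0,"ay":0,"az":0},{"tx":-10.7,"ty":4.9,"tz":0,"ax":0,"ay":0,"az":0},{"tx":-13.2,"ty":6.1,"tz":0,"ax":0,"ay":0,"az":0},{"tx":-15.7,"ty":7.2,"tz":0,"ax":0,"ay":0,"az":0},{"tx":-18.2,"ty":8.4,"tz":0,"ax":0,"ay":0,"az":0},{"tx":-20.7,"ty":9.6,"tz":0,"ax":0,"ay":0,"az":0},{"tx":-23,"ty":10.6,"tz":0,"ax":0,"ay":0,"az":0},{"tx":-24.7,"ty":11.4,"tz":0,"ax":0,"ay":0,"az":0},{"tx":-25.7,"ty":11.9,"tz":0,"ax":0,"ay":0,"az":0},{"tx":-25.9,"ty":12,"tz":0,"ax":0,"ay":0,"az":0},{"tx":-25.9,"ty":12,"tz":1,"ax":0,"ay":0,"az":0},{"tx":-25.9,"ty":12,"tz":2.5,"ax":0,"ay":0,"az":0},{"tx":-25.9,"ty":12,"tz":4,"ax":0,"ay":0,"az":0},{"tx":-25.9,"ty":12,"tz":4.6,"ax":0,"ay":0,"az":0},{"tx":-25.9,"ty":12,"tz":4.6,"ax":0,"ay":0,"az":0},{"tx":-25.9,"ty":12,"tz":4.6,"ax":0,"ay":0,"az":0}]'
for i in 1 2 3; do python3 -m crank '[{"tx":0,"ty":0,"tz":0.1,"ax":0,"ay":0,"az":0},{"tx":0,"ty":0,"tz":0.1,"ax":0,"ay":0,"az":0}]' | grep -E "eef|contact"; done
```

```text
time_s: 48.42
eef_pos: [0.607, 0.1389, 0.1735]
tool_rot: [3.141, -0.0, 1.556]
contact_force: [0.5, -0.4, -5.1]
opening: 0.683
grip_force: 65.7
eef_pos: [0.6067, 0.1388, 0.1723]
contact_force: [1.1, 0.0, -4.7]
eef_pos: [0.6068, 0.1388, 0.1716]
contact_force: [-0.4, 0.1, -2.9]
eef_pos: [0.6068, 0.1388, 0.1715]
contact_force: [-3.8, -0.3, 5.1]
```

```bash
python3 -m crank '[{"tx":0,"ty":0,"tz":0,"ax":0,"ay":0,"az":0},{"tx":0,"ty":0,"tz":0,"ax":0,"ay":0,"az":0},{"tx":0,"ty":0,"tz":0,"ax":0,"ay":0,"az":0},{"tx":0,"ty":0,"tz":0,"ax":0,"ay":0,"az":0},{"tx":0,"ty":0,"tz":-2,"ax":0,"ay":0,"az":0},{"tx":0,"ty":0,"tz":-5,"ax":0,"ay":0,"az":0},{"tx":0,"ty":0,"tz":-10,"ax":0,"ay":0,"az":0},{"tx":0,"ty":-22,"tz":-10,"ax":0,"ay":0,"az":0},{"tx":0,"ty":-22,"tz":-10,"ax":0,"ay":0,"az":0},{"tx":0,"ty":-22,"tz":-10,"ax":0,"ay":0,"az":0},{"tx":0,"ty":-22,"tz":-10,"ax":0,"ay":0,"az":0},{"tx":0,"ty":-22,"tz":-10,"ax":0,"ay":0,"az":0},{"tx":0,"ty":-22,"tz":-10,"ax":0,"ay":0,"az":0}]' 8.54 40 | grep -E "eef|contact"
python3 - <<'E'
from h import *
t=cap('top'); s=cap('scene')
im=cv2.cvtColor(np.array(t['pixels']),cv2.COLOR_RGB2BGR);im2=cv2.cvtColor(np.array(s['pixels']),cv2.COLOR_RGB2BGR)
f=lambda i:cv2.resize(i,None,fx=3,fy=3,interpolation=cv2.INTER_CUBIC)
cv2.imwrite('pics/c6.png',np.hstack([f(im[90:240,165:300]),f(im2[110:260,230:360])]))
for b in blobs(t,*BE,250):
    if 170<b[1][0]<320 and b[1][1]>165: print(b[0],b[1].round(1),ray(t,*b[1],.036).round(4))
g=cv2.cvtColor(np.array(t['pixels']),cv2.COLOR_RGB2HSV)
for x,y in[(.6035,-.0987),(.606,.0198),(.6067,.1388)]:
    u,v=proj(t,(x,y,.19)).round().astype(int)
    r=g[v-14:v+15,u-14:u+15]; m=((r[...,1]<110)&(r[...,2]<50)).astype(np.uint8)
    n,l,st,ce=cv2.connectedComponentsWithStats(m); k=1+np.argmin(np.hypot(*(ce[1:]-14).T)); cn=max(cv2.findContours((l==k).astype(np.uint8),0,1)[0],key=cv2.contourArea)
    e=cv2.fitEllipse(cv2.convexHull(cn)); p=np.array(e[0])+[u-14,v-14]
    print('carafe',st[k,4],p.round(1),np.round(e[1],1),ray(t,*p,.19).round(4))
E
```

```text
eef_pos: [0.3876, 0.1422, 0.2707]
contact_force: [-0.2, -0.7, -0.5]
311 [280.7 187.7] [ 0.4756 -0.1265  0.036 ]
312 [243.9 197.6] [ 0.4413 -0.014   0.036 ]
carafe 230 [276.7 136.2] [16.7 17.3] [ 0.6025 -0.0988  0.19  ]
carafe 230 [234.6 133.7] [16.9 17.3] [0.6055 0.0189 0.19  ]
carafe 212 [191.8 132.4] [16.6 17.2] [0.6051 0.1382 0.19  ]
```

View pics/c6.png

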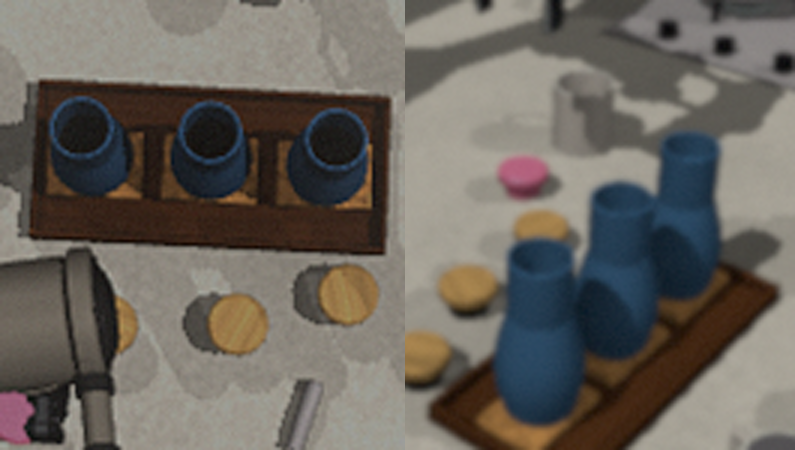

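The left panel shows the three carafes centred on their mats, with mouths at full-image (277,136), (235,134) and (192,132). The scene view shows them all upright. Next is stopper a.

```bash
python3 -c "
from h import *
go((.4363,.1196,.12,89.1),(.4363,.1196,.0395,89.1))
s=cap('scene'); b=near(blobs(s,*BE),275,186); print(b[1], proj(s,(.4363,.1196,.030)))"
```

```text
now [0.3878 0.1421 0.2702] psi 89.1 t 50.9 F [-1.2  0.5 -0.3] op 1.004
tx -2.18 ty 4.89 tz 15.02 az 0.0
tx -2.18 ty 4.89 tz 23.07 az 0.0
[274.97580645 184.59677419] [274.04290019 185.66709315]
```

```bash
python3 -m crank '[{"tx":-2.2,"ty":4.9,"tz":5,"ax":0,"ay":0,"az":0},{"tx":-2.2,"ty":4.9,"tz":10,"ax":0,"ay":0,"az":0},{"tx":-2.2,"ty":4.9,"tz":15,"ax":0,"ay":0,"az":0},{"tx":-2.2,"ty":4.9,"tz":18,"ax":0,"ay":0,"az":0},{"tx":-2.2,"ty":4.9,"tz":21,"ax":0,"ay":0,"az":0},{"tx":-2.2,"ty":4.9,"tz":23,"ax":0,"ay":0,"az":0},{"tx":-2.2,"ty":4.9,"tz":23,"ax":0,"ay":0,"az":0},{"tx":-2.2,"ty":4.9,"tz":23,"ax":0,"ay":0,"az":0}]' | grep -E "eef|contact"
python3 -m crank '[{"tx":0,"ty":0,"tz":0.1,"ax":0,"ay":0,"az":0},{"tx":0,"ty":0,"tz":0.1,"ax":0,"ay":0,"az":0},{"tx":0,"ty":0,"tz":0.1,"ax":0,"ay":0,"az":0},{"tx":0,"ty":0,"tz":0.1,"ax":0,"ay":0,"az":0},{"tx":0,"ty":0,"tz":0.1,"ax":0,"ay":0,"az":0}]' 5.8 40
python3 -m crank '[{"tx":0,"ty":0,"tz":-1,"ax":0,"ay":0,"az":0},{"tx":0,"ty":0,"tz":-5,"ax":0,"ay":0,"az":0},{"tx":0,"ty":0,"tz":-11,"ax":0,"ay":0,"az":0},{"tx":0,"ty":0,"tz":-17,"ax":0,"ay":0,"az":0},{"tx":0,"ty":0,"tz":-22,"ax":0,"ay":0,"az":0},{"tx":0,"ty":0,"tz":-22,"ax":0,"ay":0,"az":0},{"tx":0,"ty":0,"tz":-22,"ax":0,"ay":0,"az":0}]'
python3 - <<'E'
from h import *
go((.606,.1385,.26,89.1),(.606,.1385,.24,89.1))
E
```

```text
eef_pos: [0.4361, 0.1194, 0.0406]
contact_force: [-0.1, 0.8, 0.9]
time_s: 52.58
eef_pos: [0.4361, 0.1195, 0.0406]
tool_rot: [3.139, -0.0, 1.555]
contact_force: [-1.0, -1.0, 8.1]
opening: 0.728
grip_force: 41.6
time_s: 53.45
eef_pos: [0.4347, 0.1194, 0.259]
tool_rot: [-3.141, -0.0, 1.555]
contact_force: [-0.7, 0.5, -1.2]
opening: 0.726
grip_force: 44.1
now [0.4347 0.1194 0.259 ] psi 89.1 t 53.5 F [-0.7  0.5 -1.2] op 0.726
tx 2.18 ty 17.09 tz -0.10 az 0.0
tx 2.18 ty 17.09 tz 1.90 az 0.0
```

```bash
python3 - <<'E'
from h import *
t=cap('top'); s=cap('scene')
im=cv2.cvtColor(np.array(t['pixels']),cv2.COLOR_RGB2BGR);im2=cv2.cvtColor(np.array(s['pixels']),cv2.COLOR_RGB2BGR)
f=lambda i:cv2.resize(i,None,fx=5,fy=5,interpolation=cv2.INTER_CUBIC)
u,v=proj(t,(.4347,.1194,.24)).astype(int); a,b=proj(s,(.4347,.1194,.24)).astype(int); print(u,v,a,b)
cv2.imwrite('pics/st7.png',np.hstack([f(im[v-45:v+45,u-35:u+35]),f(im2[b-45:b+45,a-35:a+35])]))
E
```

```text
194 191 274 129
```

View pics/st7.png

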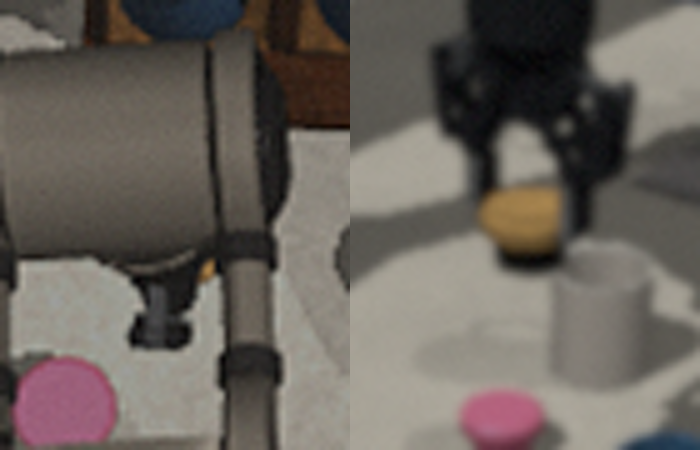

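Stopper a hangs level and centred between the pads at crop (525,215). I'll take it to the left carafe.

```bash
python3 -m crank '[{"tx":1,"ty":4,"tz":-0.1,"ax":0,"ay":0,"az":0},{"tx":1.5,"ty":9,"tz":-0.1,"ax":0,"ay":0,"az":0},{"tx":2,"ty":14,"tz":-0.1,"ax":0,"ay":0,"az":0},{"tx":2.2,"ty":17.1,"tz":-0.1,"ax":0,"ay":0,"az":0},{"tx":2.2,"ty":17.1,"tz":-0.1,"ax":0,"ay":0,"az":0},{"tx":2.2,"ty":17.1,"tz":1,"ax":0,"ay":0,"az":0},{"tx":2.2,"ty":17.1,"tz":2.4,"ax":0,"ay":0,"az":0},{"tx":2.2,"ty":17.1,"tz":2.4,"ax":0,"ay":0,"az":0},{"tx":2.2,"ty":17.1,"tz":2.4,"ax":0,"ay":0,"az":0}]'
python3 -c "
from h import *
go((.606,.1385,.213,89.1))"
```

```text
time_s: 54.68
eef_pos: [0.6065, 0.1389, 0.2356]
tool_rot: [3.141, -0.0, 1.556]
contact_force: [-0.2, 1.3, -1.1]
opening: 0.724
grip_force: 44.2
now [0.6065 0.1389 0.2356] psi 89.1 t 54.7 F [-0.2  1.3 -1.1] op 0.724
tx -0.04 ty -0.05 tz 2.26 az 0.0
```

```bash
python3 -m crank '[{"tx":0,"ty":0,"tz":0.6,"ax":0,"ay":0,"az":0},{"tx":0,"ty":0,"tz":1.2,"ax":0,"ay":0,"az":0},{"tx":0,"ty":0,"tz":1.2,"ax":0,"ay":0,"az":0}]' | grep -E "eef|contact"
for i in 1 2; do python3 -m crank '[{"tx":0,"ty":0,"tz":0.25,"ax":0,"ay":0,"az":0},{"tx":0,"ty":0,"tz":0.5,"ax":0,"ay":0,"az":0},{"tx":0,"ty":0,"tz":0.5,"ax":0,"ay":0,"az":0}]' | grep -E "eef|contact"; done
```

```text
eef_pos: [0.6064, 0.1388, 0.2226]
contact_force: [-0.4, -0.4, 0.2]
eef_pos: [0.6066, 0.1388, 0.2181]
contact_force: [0.3, -1.3, -2.1]
eef_pos: [0.6066, 0.1388, 0.213]
contact_force: [-0.8, -0.6, -0.2]
```

```bash
for i in 1 2 3; do python3 -m crank '[{"tx":0,"ty":0,"tz":0.2,"ax":0,"ay":0,"az":0},{"tx":0,"ty":0,"tz":0.2,"ax":0,"ay":0,"az":0}]' | grep -E "eef|contact"; done
```

```text
eef_pos: [0.6067, 0.1388, 0.2112]
contact_force: [0.0, -0.7, -0.6]
eef_pos: [0.6066, 0.1388, 0.2091]
contact_force: [-0.3, 0.1, 0.1]
eef_pos: [0.607, 0.1388, 0.2087]
contact_force: [-2.2, 0.3, 6.5]
```

```bash
python3 -m crank '[{"tx":0,"ty":0,"tz":0.1,"ax":0,"ay":0,"az":0},{"tx":0,"ty":0,"tz":0.1,"ax":0,"ay":0,"az":0}]' | grep -E "eef|contact"
python3 -m crank '[{"tx":0,"ty":0,"tz":-0.2,"ax":0,"ay":0,"az":0},{"tx":0,"ty":0,"tz":-0.2,"ax":0,"ay":0,"az":0},{"tx":0,"ty":0,"tz":-0.2,"ax":0,"ay":0,"az":0},{"tx":0,"ty":0,"tz":-0.2,"ax":0,"ay":0,"az":0},{"tx":0,"ty":0,"tz":-2,"ax":0,"ay":0,"az":0},{"tx":0,"ty":0,"tz":-5,"ax":0,"ay":0,"az":0},{"tx":0,"ty":0,"tz":-7,"ax":0,"ay":0,"az":0},{"tx":0,"ty":0,"tz":-7,"ax":0,"ay":0,"az":0},{"tx":0,"ty":0,"tz":-7,"ax":0,"ay":0,"az":0}]' 8.54 40 | grep -E "eef|contact"
python3 - <<'E'
from h import *
go((.4413,-.014,.27,89.1),(.4413,-.014,.0405,89.1))
E
```

```text
eef_pos: [0.607, 0.1389, 0.2087]
contact_force: [-2.6, -0.2, 10.3]
eef_pos: [0.6063, 0.1388, 0.2751]
contact_force: [0.3, 0.6, 0.1]
now [0.6063 0.1388 0.2751] psi 89.1 t 57.9 F [0.3 0.6 0.1] op 1.0
tx -15.53 ty -16.27 tz 0.51 az 0.0
tx -15.53 ty -16.27 tz 23.46 az 0.0
```

```bash
python3 -m crank '[{"tx":-15.5,"ty":-16.3,"tz":0,"ax":0,"ay":0,"az":0},{"tx":-15.5,"ty":-16.3,"tz":0,"ax":0,"ay":0,"az":0},{"tx":-15.5,"ty":-16.3,"tz":0,"ax":0,"ay":0,"az":0},{"tx":-15.5,"ty":-16.3,"tz":0,"ax":0,"ay":0,"az":0},{"tx":-15.5,"ty":-16.3,"tz":3,"ax":0,"ay":0,"az":0},{"tx":-15.5,"ty":-16.3,"tz":9,"ax":0,"ay":0,"az":0},{"tx":-15.5,"ty":-16.3,"tz":15,"ax":0,"ay":0,"az":0},{"tx":-15.5,"ty":-16.3,"tz":18,"ax":0,"ay":0,"az":0},{"tx":-15.5,"ty":-16.3,"tz":21,"ax":0,"ay":0,"az":0},{"tx":-15.5,"ty":-16.3,"tz":23.4,"ax":0,"ay":0,"az":0},{"tx":-15.5,"ty":-16.3,"tz":23.4,"ax":0,"ay":0,"az":0},{"tx":-15.5,"ty":-16.3,"tz":23.4,"ax":0,"ay":0,"az":0}]' | grep -E "eef|contact"
python3 -m crank '[{"tx":0,"ty":0,"tz":0.1,"ax":0,"ay":0,"az":0},{"tx":0,"ty":0,"tz":0.1,"ax":0,"ay":0,"az":0},{"tx":0,"ty":0,"tz":0.1,"ax":0,"ay":0,"az":0},{"tx":0,"ty":0,"tz":0.1,"ax":0,"ay":0,"az":0},{"tx":0,"ty":0,"tz":0.1,"ax":0,"ay":0,"az":0}]' 5.8 40
python3 -m crank '[{"tx":0,"ty":0,"tz":-1,"ax":0,"ay":0,"az":0},{"tx":0,"ty":0,"tz":-5,"ax":0,"ay":0,"az":0},{"tx":0,"ty":0,"tz":-11,"ax":0,"ay":0,"az":0},{"tx":0,"ty":0,"tz":-17,"ax":0,"ay":0,"az":0},{"tx":0,"ty":0,"tz":-22,"ax":0,"ay":0,"az":0},{"tx":0,"ty":0,"tz":-22,"ax":0,"ay":0,"az":0},{"tx":0,"ty":0,"tz":-22,"ax":0,"ay":0,"az":0}]'
python3 - <<'E'
from h import *
go((.6058,.0194,.26,89.1),(.6058,.0194,.235,89.1))
E
```

```text
eef_pos: [0.4414, -0.0137, 0.0426]
contact_force: [0.1, -0.3, 0.3]
time_s: 60.05
eef_pos: [0.4419, -0.0137, 0.0426]
tool_rot: [3.139, 0.0, 1.556]
contact_force: [-1.2, 0.5, 8.9]
opening: 0.722
grip_force: 41.4
time_s: 60.92
eef_pos: [0.4407, -0.0135, 0.261]
tool_rot: [-3.141, -0.0, 1.555]
contact_force: [-1.6, -0.5, -1.2]
opening: 0.718
grip_force: 44.1
now [ 0.4407 -0.0135  0.261 ] psi 89.1 t 60.9 F [-1.6 -0.5 -1.2] op 0.718
tx 3.55 ty 16.46 tz 0.10 az 0.0
tx 3.55 ty 16.46 tz 2.60 az 0.0
```

```bash
python3 -m crank '[{"tx":1,"ty":4,"tz":0,"ax":0,"ay":0,"az":0},{"tx":2,"ty":9,"tz":0,"ax":0,"ay":0,"az":0},{"tx":3,"ty":14,"tz":0,"ax":0,"ay":0,"az":0},{"tx":3.5,"ty":16.5,"tz":0,"ax":0,"ay":0,"az":0},{"tx":3.5,"ty":16.5,"tz":0,"ax":0,"ay":0,"az":0},{"tx":3.5,"ty":16.5,"tz":1,"ax":0,"ay":0,"az":0},{"tx":3.5,"ty":16.5,"tz":2.3,"ax":0,"ay":0,"az":0},{"tx":3.5,"ty":16.5,"tz":2.3,"ax":0,"ay":0,"az":0},{"tx":3.5,"ty":16.5,"tz":2.3,"ax":0,"ay":0,"az":0},{"tx":3.5,"ty":16.5,"tz":2.3,"ax":0,"ay":0,"az":0}]' | grep -E "eef|contact"
python3 -m crank '[{"tx":0,"ty":0,"tz":0.6,"ax":0,"ay":0,"az":0},{"tx":0,"ty":0,"tz":1.2,"ax":0,"ay":0,"az":0},{"tx":0,"ty":0,"tz":1.2,"ax":0,"ay":0,"az":0}]' | grep -E "eef|contact"
python3 -m crank '[{"tx":0,"ty":0,"tz":0.4,"ax":0,"ay":0,"az":0},{"tx":0,"ty":0,"tz":0.8,"ax":0,"ay":0,"az":0},{"tx":0,"ty":0,"tz":0.8,"ax":0,"ay":0,"az":0}]' | grep -E "eef|contact"
```

```text
eef_pos: [0.607, 0.0187, 0.2389]
contact_force: [-0.2, 0.7, -0.4]
eef_pos: [0.6065, 0.0188, 0.2254]
contact_force: [-0.1, -0.4, -1.5]
eef_pos: [0.6067, 0.0188, 0.2178]
contact_force: [-0.2, 0.2, -0.9]
```

```bash
python3 -m crank '[{"tx":0,"ty":0,"tz":0.4,"ax":0,"ay":0,"az":0},{"tx":0,"ty":0,"tz":0.4,"ax":0,"ay":0,"az":0}]' | grep -E "eef|contact"; for i in 1 2 3; do python3 -m crank '[{"tx":0,"ty":0,"tz":0.15,"ax":0,"ay":0,"az":0},{"tx":0,"ty":0,"tz":0.15,"ax":0,"ay":0,"az":0}]' | grep -E "eef|contact"; done
```

```text
eef_pos: [0.6067, 0.0188, 0.2139]
contact_force: [0.8, -0.2, -0.8]
eef_pos: [0.6069, 0.0188, 0.2127]
contact_force: [-0.4, -0.3, -0.0]
eef_pos: [0.6068, 0.0188, 0.2112]
contact_force: [-0.4, -0.3, -1.2]
eef_pos: [0.6071, 0.0188, 0.2107]
contact_force: [-1.9, 0.5, 4.4]
```

```bash
python3 -m crank '[{"tx":0,"ty":0,"tz":0.1,"ax":0,"ay":0,"az":0},{"tx":0,"ty":0,"tz":0.1,"ax":0,"ay":0,"az":0}]' | grep -E "eef|contact"
python3 -m crank '[{"tx":0,"ty":0,"tz":-0.2,"ax":0,"ay":0,"az":0},{"tx":0,"ty":0,"tz":-0.2,"ax":0,"ay":0,"az":0},{"tx":0,"ty":0,"tz":-0.2,"ax":0,"ay":0,"az":0},{"tx":0,"ty":0,"tz":-0.2,"ax":0,"ay":0,"az":0},{"tx":0,"ty":0,"tz":-2,"ax":0,"ay":0,"az":0},{"tx":0,"ty":0,"tz":-5,"ax":0,"ay":0,"az":0},{"tx":0,"ty":0,"tz":-7,"ax":0,"ay":0,"az":0},{"tx":0,"ty":0,"tz":-7,"ax":0,"ay":0,"az":0},{"tx":0,"ty":0,"tz":-7,"ax":0,"ay":0,"az":0}]' 8.54 40 | grep -E "eef|contact"
python3 - <<'E'
from h import *
go((.4756,-.1265,.27,0),(.4756,-.1265,.041,0))
t=cap('top'); b=near(blobs(t,*BE),281,188); print(b[0],b[1],ray(t,*b[1],.036))
E
```

```text
eef_pos: [0.6072, 0.0188, 0.2107]
contact_force: [-2.4, 0.6, 10.3]
eef_pos: [0.6065, 0.0188, 0.2776]
contact_force: [1.0, -0.1, 0.4]
now [0.6065 0.0188 0.2776] psi 89.1 t 65.3 F [ 1.  -0.1  0.4] op 0.998
tx -14.73 ty -12.86 tz 0.76 az 89.1
tx -14.73 ty -12.86 tz 23.66 az 89.1
315 [280.60952381 187.71428571] [ 0.47550036 -0.12615363  0.036     ]
```

```bash
python3 -m crank '[{"tx":-14.7,"ty":-12.9,"tz":0,"ax":0,"ay":0,"az":89},{"tx":-14.7,"ty":-12.9,"tz":0,"ax":0,"ay":0,"az":89},{"tx":-14.7,"ty":-12.9,"tz":0,"ax":0,"ay":0,"az":89},{"tx":-14.7,"ty":-12.9,"tz":0,"ax":0,"ay":0,"az":89},{"tx":-14.7,"ty":-12.9,"tz":0,"ax":0,"ay":0,"az":89},{"tx":-14.7,"ty":-12.9,"tz":0,"ax":0,"ay":0,"az":89},{"tx":-14.7,"ty":-12.9,"tz":0,"ax":0,"ay":0,"az":89},{"tx":-14.7,"ty":-12.9,"tz":0,"ax":0,"ay":0,"az":89},{"tx":-14.7,"ty":-12.9,"tz":4,"ax":0,"ay":0,"az":89},{"tx":-14.7,"ty":-12.9,"tz":10,"ax":0,"ay":0,"az":89},{"tx":-14.7,"ty":-12.9,"tz":15,"ax":0,"ay":0,"az":89},{"tx":-14.7,"ty":-12.9,"tz":18,"ax":0,"ay":0,"az":89},{"tx":-14.7,"ty":-12.9,"tz":18,"ax":0,"ay":0,"az":89},{"tx":-14.7,"ty":-12.9,"tz":18,"ax":0,"ay":0,"az":89}]' | grep -E "eef|contact"
python3 -c "
from h import *
go((.4756,-.1265,.041,0))"
```

```text
eef_pos: [0.4761, -0.1264, 0.0995]
contact_force: [0.9, 0.7, 1.0]
now [ 0.4761 -0.1264  0.0995] psi 0.1 t 67.1 F [0.9 0.7 1. ] op 0.998
tx -0.05 ty 0.01 tz 5.85 az 0.1
```

```bash
python3 -m crank '[{"tx":0,"ty":0,"tz":3,"ax":0,"ay":0,"az":0},{"tx":0,"ty":0,"tz":5.8,"ax":0,"ay":0,"az":0},{"tx":0,"ty":0,"tz":5.8,"ax":0,"ay":0,"az":0},{"tx":0,"ty":0,"tz":5.8,"ax":0,"ay":0,"az":0}]' | grep -E "eef|contact"
python3 -m crank '[{"tx":0,"ty":0,"tz":0,"ax":0,"ay":0,"az":0},{"tx":0,"ty":0,"tz":0,"ax":0,"ay":0,"az":0},{"tx":0,"ty":0,"tz":0,"ax":0,"ay":0,"az":0},{"tx":0,"ty":0,"tz":0,"ax":0,"ay":0,"az":0},{"tx":0,"ty":0,"tz":0,"ax":0,"ay":0,"az":0}]' 5.8 40
python3 -m crank '[{"tx":0,"ty":0,"tz":-1,"ax":0,"ay":0,"az":0},{"tx":0,"ty":0,"tz":-5,"ax":0,"ay":0,"az":0},{"tx":0,"ty":0,"tz":-11,"ax":0,"ay":0,"az":0},{"tx":0,"ty":0,"tz":-17,"ax":0,"ay":0,"az":0},{"tx":0,"ty":0,"tz":-22,"ax":0,"ay":0,"az":0},{"tx":0,"ty":0,"tz":-22,"ax":0,"ay":0,"az":0},{"tx":0,"ty":0,"tz":-22,"ax":0,"ay":0,"az":0}]'
python3 - <<'E'
from h import *
go((.603,-.0988,.26,89.1),(.603,-.0988,.235,89.1))
E
```

```text
eef_pos: [0.4767, -0.1266, 0.0424]
contact_force: [-0.3, 0.3, 1.7]
time_s: 68.22
eef_pos: [0.4764, -0.1265, 0.0424]
tool_rot: [3.141, -0.002, 0.002]
contact_force: [-0.7, 0.4, 8.8]
opening: 0.725
grip_force: 41.9
time_s: 69.1
eef_pos: [0.4751, -0.126, 0.2605]
tool_rot: [-3.141, 0.001, 0.002]
contact_force: [0.6, -0.0, -0.5]
opening: 0.719
grip_force: 44.1
now [ 0.4751 -0.126   0.2605] psi 0.1 t 69.1 F [ 0.6 -0.  -0.5] op 0.719
tx 12.80 ty -2.69 tz 0.05 az -89.0
tx 12.80 ty -2.69 tz 2.55 az -89.0
```

```bash
python3 -m crank '[{"tx":3,"ty":-0.5,"tz":0,"ax":0,"ay":0,"az":-10},{"tx":6,"ty":-1.2,"tz":0,"ax":0,"ay":0,"az":-20},{"tx":9,"ty":-2,"tz":0,"ax":0,"ay":0,"az":-30},{"tx":12.8,"ty":-2.7,"tz":0,"ax":0,"ay":0,"az":-40},{"tx":12.8,"ty":-2.7,"tz":0,"ax":0,"ay":0,"az":-50},{"tx":12.8,"ty":-2.7,"tz":0,"ax":0,"ay":0,"az":-60},{"tx":12.8,"ty":-2.7,"tz":0,"ax":0,"ay":0,"az":-70},{"tx":12.8,"ty":-2.7,"tz":0,"ax":0,"ay":0,"az":-80},{"tx":12.8,"ty":-2.7,"tz":0,"ax":0,"ay":0,"az":-89},{"tx":12.8,"ty":-2.7,"tz":1,"ax":0,"ay":0,"az":-89},{"tx":12.8,"ty":-2.7,"tz":2.3,"ax":0,"ay":0,"az":-89},{"tx":12.8,"ty":-2.7,"tz":2.3,"ax":0,"ay":0,"az":-89},{"tx":12.8,"ty":-2.7,"tz":2.3,"ax":0,"ay":0,"az":-89},{"tx":12.8,"ty":-2.7,"tz":2.3,"ax":0,"ay":0,"az":-89}]' | grep -E "eef|rot|contact"
python3 -m crank '[{"tx":0,"ty":0,"tz":0.6,"ax":0,"ay":0,"az":0},{"tx":0,"ty":0,"tz":1.2,"ax":0,"ay":0,"az":0},{"tx":0,"ty":0,"tz":1.2,"ax":0,"ay":0,"az":0}]' | grep -E "eef|contact"
python3 -m crank '[{"tx":0,"ty":0,"tz":0.4,"ax":0,"ay":0,"az":0},{"tx":0,"ty":0,"tz":0.8,"ax":0,"ay":0,"az":0},{"tx":0,"ty":0,"tz":0.8,"ax":0,"ay":0,"az":0}]' | grep -E "eef|contact"
```

```text
eef_pos: [0.6038, -0.099, 0.2382]
tool_rot: [3.141, 0.0, 1.555]
contact_force: [-0.2, 0.0, 0.1]
eef_pos: [0.6032, -0.0989, 0.2249]
contact_force: [0.5, -0.6, 0.1]
eef_pos: [0.6034, -0.0989, 0.2173]
contact_force: [0.3, -0.1, -1.3]
```

```bash
python3 -m crank '[{"tx":0,"ty":0,"tz":0.4,"ax":0,"ay":0,"az":0},{"tx":0,"ty":0,"tz":0.4,"ax":0,"ay":0,"az":0}]' | grep -E "eef|contact"; for i in 1 2 3; do python3 -m crank '[{"tx":0,"ty":0,"tz":0.15,"ax":0,"ay":0,"az":0},{"tx":0,"ty":0,"tz":0.15,"ax":0,"ay":0,"az":0}]' | grep -E "eef|contact"; done
```

```text
eef_pos: [0.6034, -0.0989, 0.2134]
contact_force: [-0.0, 0.5, -0.7]
eef_pos: [0.6036, -0.0989, 0.2122]
contact_force: [0.1, -0.7, -0.3]
eef_pos: [0.6035, -0.0989, 0.2107]
contact_force: [-0.5, -0.0, -0.4]
eef_pos: [0.6038, -0.099, 0.2105]
contact_force: [-1.2, 0.7, 6.3]
```

```bash
python3 -m crank '[{"tx":0,"ty":0,"tz":0.1,"ax":0,"ay":0,"az":0},{"tx":0,"ty":0,"tz":0.1,"ax":0,"ay":0,"az":0}]' | grep -E "eef|contact"
python3 -m crank '[{"tx":0,"ty":0,"tz":-0.2,"ax":0,"ay":0,"az":0},{"tx":0,"ty":0,"tz":-0.2,"ax":0,"ay":0,"az":0},{"tx":0,"ty":0,"tz":-0.2,"ax":0,"ay":0,"az":0},{"tx":0,"ty":0,"tz":-0.2,"ax":0,"ay":0,"az":0},{"tx":0,"ty":0,"tz":-2,"ax":0,"ay":0,"az":0},{"tx":0,"ty":0,"tz":-5,"ax":0,"ay":0,"az":0},{"tx":0,"ty":0,"tz":-7,"ax":0,"ay":0,"az":0},{"tx":-5,"ty":-10,"tz":-7,"ax":0,"ay":0,"az":0},{"tx":-15,"ty":-20,"tz":-7,"ax":0,"ay":0,"az":0},{"tx":-15,"ty":-20,"tz":-7,"ax":0,"ay":0,"az":0},{"tx":-15,"ty":-20,"tz":-7,"ax":0,"ay":0,"az":0},{"tx":-15,"ty":-20,"tz":-7,"ax":0,"ay":0,"az":0},{"tx":-15,"ty":-20,"tz":-7,"ax":0,"ay":0,"az":0}]' 8.54 40 | grep -E "eef|contact"
python3 - <<'E'
from h import *
t=cap('top'); s=cap('scene')
im=cv2.cvtColor(np.array(t['pixels']),cv2.COLOR_RGB2BGR);im2=cv2.cvtColor(np.array(s['pixels']),cv2.COLOR_RGB2BGR)
f=lambda i:cv2.resize(i,None,fx=2.8,fy=2.8,interpolation=cv2.INTER_CUBIC)
cv2.imwrite('pics/f8.png',np.hstack([f(im[90:260,165:305]),f(im2[110:280,225:365])]))
for b in blobs(t,*BE,250):
    if 170<b[1][0]<320 and 110<b[1][1]<210: print(b[0],b[1].round(1),ray(t,*b[1],.204).round(4))
R=((0,150,120),(6,255,255)); A,B=near(blobs(s,*R),217,283),near(blobs(t,*R),340,153); print(A[0],B[0],tri(s,A[1],t,B[1]).round(4),ray(t,*B[1],.035).round(4))
go((.592,-.309,.12,89.1))
E
```

```text
eef_pos: [0.6039, -0.0991, 0.2104]
contact_force: [-2.8, 1.1, 10.0]
eef_pos: [0.4015, -0.246, 0.2784]
contact_force: [0.0, -0.2, -0.5]
407 [191.1 130.8] [0.6062 0.139  0.204 ]
398 [234.8 132.4] [0.606  0.0184 0.204 ]
468 [278.9 137.8] [ 0.5951 -0.104   0.204 ]
76 54 [ 0.5905 -0.3064  0.0424] [ 0.5917 -0.3082  0.035 ]
now [ 0.4021 -0.2452  0.2782] psi 89.2 t 74.6 F [-0.1  0.1  0.1] op 0.995
tx -6.11 ty 19.07 tz 15.82 az 0.1
```

View pics/f8.png

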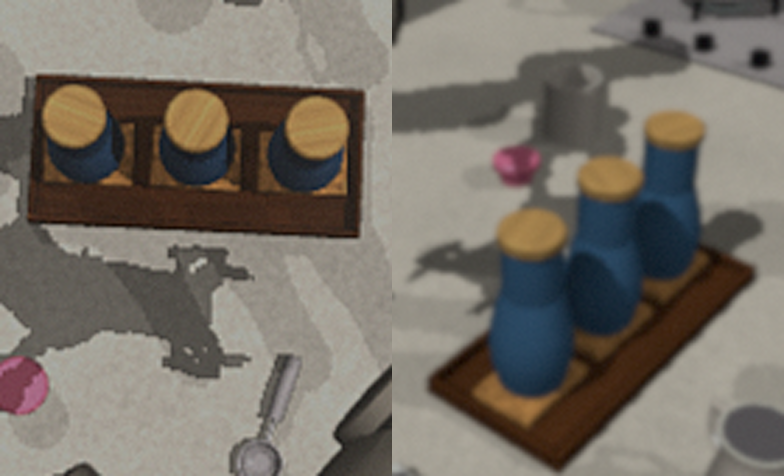

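All three stoppers sit flat on the rims, at full-image top view (191,131), (235,132) and (279,136). Next is the timer, with the fingers shut.

```bash
python3 -m crank '[{"tx":-6,"ty":19,"tz":0,"ax":0,"ay":0,"az":0},{"tx":-6,"ty":19,"tz":0,"ax":0,"ay":0,"az":0},{"tx":-6,"ty":19,"tz":0,"ax":0,"ay":0,"az":0},{"tx":-6,"ty":19,"tz":0,"ax":0,"ay":0,"az":0},{"tx":-6,"ty":19,"tz":6,"ax":0,"ay":0,"az":0},{"tx":-6,"ty":19,"tz":12,"ax":0,"ay":0,"az":0},{"tx":-6,"ty":19,"tz":18,"ax":0,"ay":0,"az":0},{"tx":-6,"ty":19,"tz":20,"ax":0,"ay":0,"az":0},{"tx":-6,"ty":19,"tz":20,"ax":0,"ay":0,"az":0},{"tx":-6,"ty":19,"tz":20,"ax":0,"ay":0,"az":0}]' 0 30
python3 -c "
from h import *
go((.591,-.3075,.066,89.1))"
```

```text
time_s: 75.82
eef_pos: [0.5918, -0.3084, 0.0795]
tool_rot: [3.14, 0.001, 1.557]
contact_force: [0.1, -0.3, 0.0]
opening: -0.001
grip_force: 0.0
now [ 0.5918 -0.3084  0.0795] psi 89.2 t 75.8 F [ 0.1 -0.3  0. ] op -0.001
tx 0.09 ty -0.08 tz 1.35 az 0.1
```

```bash
python3 -m crank '[{"tx":0,"ty":0,"tz":1.3,"ax":0,"ay":0,"az":0},{"tx":0,"ty":0,"tz":1.3,"ax":0,"ay":0,"az":0}]' | grep -E "eef|contact"
for i in 1 2 3; do python3 -m crank '[{"tx":0,"ty":0,"tz":0.2,"ax":0,"ay":0,"az":0},{"tx":0,"ty":0,"tz":0.2,"ax":0,"ay":0,"az":0}]' | grep -E "eef|contact"; done
```

```text
eef_pos: [0.5908, -0.3088, 0.0655]
contact_force: [-0.2, 1.0, 2.9]
eef_pos: [0.5908, -0.3088, 0.0639]
contact_force: [1.3, 1.3, 3.8]
eef_pos: [0.5908, -0.3088, 0.0621]
contact_force: [0.8, 1.8, 6.2]
eef_pos: [0.5909, -0.3088, 0.0619]
contact_force: [-2.9, 4.4, 17.0]
```

```bash
python3 -m crank '[{"tx":0,"ty":0,"tz":0.05,"ax":0,"ay":0,"az":0},{"tx":0,"ty":0,"tz":0.05,"ax":0,"ay":0,"az":0},{"tx":0,"ty":0,"tz":-2,"ax":0,"ay":0,"az":0},{"tx":0,"ty":0,"tz":-8,"ax":0,"ay":0,"az":0},{"tx":0,"ty":0,"tz":-14,"ax":0,"ay":0,"az":0},{"tx":0,"ty":0,"tz":-20,"ax":0,"ay":0,"az":0},{"tx":0,"ty":-15,"tz":-20,"ax":0,"ay":0,"az":0},{"tx":0,"ty":-15,"tz":-20,"ax":0,"ay":0,"az":0},{"tx":0,"ty":-15,"tz":-20,"ax":0,"ay":0,"az":0},{"tx":0,"ty":-15,"tz":-20,"ax":0,"ay":0,"az":0},{"tx":0,"ty":-15,"tz":-20,"ax":0,"ay":0,"az":0}]'
python3 - <<'E'
from h import *
s=cap('scene'); t=cap('top'); save(s,'s9.png')
R=((0,150,120),(6,255,255)); A,B=near(blobs(s,*R),217,283),near(blobs(t,*R),340,153); print(A[1],B[1],tri(s,A[1],t,B[1]).round(4))
E
```

```text
time_s: 78.2
eef_pos: [0.441, -0.3068, 0.2591]
tool_rot: [3.141, 0.0, 1.555]
contact_force: [1.2, 0.2, 0.3]
opening: -0.005
grip_force: 0.0
[217.02631579 282.56578947] [339.61111111 152.61111111] [ 0.5905 -0.3064  0.0424]
```

View pics/s9.png

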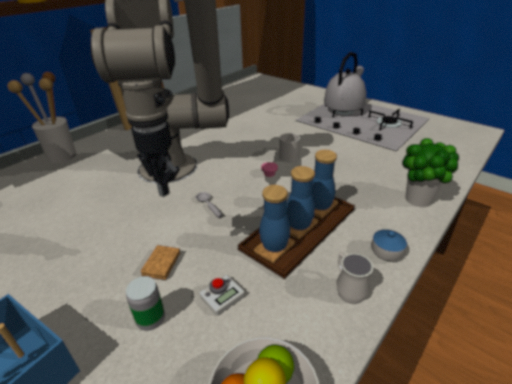

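The picture shows three closed carafes on their mats in the tray (275–325, 160–240) and two mats still stacked at (160,262). The mug at (288,150) and the tin at (146,302) are where they were, and the start button at (217,283) is back up. I'm handing in the job.

```bash
python3 -c "
from station import env
print(env.sign_off())"
```

```text
the job is handed in; nothing more can be done
None
```

All three carafes stand upright on their own mats in the tray with their stoppers fully home, the timer was then pressed fully down and let go, and the job was handed in at about 78 s; the hand-in returned no verdict.

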